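# Hang the carving template on the rail with its S-hook

## Task

Take the wooden-handled S-hook off the rail, feel its lower end through the small hole in the sliding hanger strip on top of the brass carving template, lift the template out of its rack with it and hang hook and template back on the same rail, hanging free and still. Work gently so the thin strip and the rail are not strained, touch the template with nothing but the hook, and leave the other tools and the spare template where they are.

Things in the scene. Friction and masses are not known exactly. Their poses are not given: they have to be found in the camera images.
- hook_grip (a point): Centre of the S-hook's upright wooden handle (24 mm along x, 14 mm along y, 44 mm tall): grasp it here from above. z is up the hook; the hook lies in its x-z plane, bent from 5 mm round steel bar, 60 g, 135 mm tall over all. It starts hanging over the rail within 50 mm of the rail's middle, its x along the rail's x
- hook_crown (a point): Underside of the crown of the upper mouth, 27 mm under the handle's centre: rests on top of the rail. Axes as the handle's. Relative to it (mm, bar centre line): crown level, x -8 to 8; upper tip comes down at x -14 to z -11.5; shank comes down at x 14 to z -33.5, then slants to x -14, z -63.5 and on down to z -74.5
- hook_tip (a point): Centre of the ball end of the lower tip, 5 mm thick; axes as the handle's. It lies at x 19.3, z -98.5 mm from the handle's centre and points along +x, 30 degrees upward. The tip's straight part runs 20 mm back and down to the hook's level bottom, which lies at z -10 and x -17.3 to -27.3 mm from here
- rail_mid (a point): Middle of the axis of the fixed level round steel rail, 10 mm thick, along its y between two posts 320 mm apart; x is square to it. The hook hangs with its shank on the +x side: it comes off by rising 18 mm (14 to 21) and then going along +x, and goes on the opposite way
- template_mid (a point): Centre of the brass template plate, 100 mm wide (y), 80 mm tall (z up), 4 mm thick (x), 180 to 320 g with its strip. Its -x face looks at the robot. It stands loosely (1 mm play front and back, 2 mm sideways) in the front slot of a fixed wooden rack, whose back wall reaches 20 mm above this point and whose front lip ends 12 mm below it
- rack_mid (a point): Centre of the front slot's floor in the wooden rack (130 mm square base) in which the template stands; x is square to the slot and points away from the robot side
- spare: Spare brass plate, 90 x 62 x 4 mm, without strip, standing in the rack's rear slot 70 mm behind the template: leave it
- chisel: Chisel lying under the rail, 200 mm long, 25 mm thick: leave it
- wax: Jar of wax, 66 mm wide, 55 mm tall: leave it
- offcut: Wood offcut 90 x 50 x 28 mm: leave it
- rule: Wooden rule lying flat, 200 x 30 x 5 mm: leave it
- rail: The whole rail with its two posts, origin between the posts' feet on the bench
- strip_mid (a point): Point fixed on the template, 51 mm above its centre, axes as the template's. Along this line slides a steel hanger strip, 60 mm wide (y), 3 mm thick, reaching 11 mm above and below, with one round hole 12 mm wide. The hole is at this height, anywhere up to 12 mm along y to either side: not reported. The strip slides only under more than about 4 N. 40 mm behind it are free
Mind the look-alikes: they are no part of the job. What is meant by the part that bears hook_grip is not black, green or pink, and is the larger of those in its own colour.

How it is judged:
On the way, in this order (a step that is already met when the one before it is completed fails the run):
1. the S-hook is off the rail (distance of hook_grip from where it was at the start of the episode above 0.05 m and contact force between hook and rail below 0.1 N), for 0.1 s.
2. the template hangs on the S-hook, out of its rack (contact force between hook and template above 0.5 N and height (world z) of template_mid above 0.1 m and distance between hook_tip and template_mid below 0.075 m), for 0.2 s.
At the end, for the whole second after the job is handed in: The hook's crown rests on the rail (within 12 mm of its axis sideways) and bears on it; the template hangs from the hook's lower end, its centre over 60 mm above the bench and within 75 mm of the hook's tip, leaning under 0.6 rad; hook under 0.05 m/s, template under 0.06 m/s (contact force between hook and rail above 0.8 N and contact force between hook and template above 0.5 N and z of hook_crown in the frame of rail_mid between -0.002 and 0.009 m and x of hook_crown in the frame of rail_mid between -0.012 and 0.012 m and distance between hook_tip and template_mid below 0.075 m and height (world z) of template_mid above 0.06 m and angle between template_mid's own z axis and vertical below 0.6 rad and linear speed of template below 0.06 m/s and linear speed of hook below 0.05 m/s); the robot touches nothing.
It fails at once if the hook pressed the template or its strip with more than 12 N (contact force between hook and template above 12 N).
It fails at once if the hook pressed the rail with more than 20 N (contact force between hook and rail above 20 N).
It fails at once if the gripper touched the template (contact force between the fingers and template above 1 N).
It fails at once if another tool was disturbed (distance of spare from where it was at the start of the episode above 0.02 m or distance of any of chisel, wax, offcut, rule from where it was at the start of the episode above 0.03 m).
It also fails if it takes over 72 s, if anything falls off the work surface, if the arm or the gripper's body presses on something with over 40 N, if the wrist force passes 120 N, or if a joint passes its speed limit or range.

## Robot

A 6-joint arm with a two-finger parallel gripper is mounted at the origin on the work surface. World frame = base frame: x ahead of the robot, y to its left, z up, the work surface at z = 0. Lengths are in m, angles in rad, forces in N, time in s.
With the tool pointing down it reaches from about 0.25 to 0.725 m from the base axis. Payload 4 kg.
Tool frame: the origin (TCP) lies at the very end of the fingers, on their centre line; the grasp point (between the pads) lies 19 mm behind it; y points along the fingers, x is the direction in which the jaws open and shut, and the axes are right-handed (so a half turn about y gives the same grasp; the last joint's range is limited). The gripper opens to 85 mm and grips with 20 to 120 N. Pads are 22 mm wide; open, the fingers measure 114 mm over their backs; the gripper's body (76 mm by 85 mm) begins 54 mm behind the grasp point. The pads swing forward as they close: fully open they stand 13 mm farther back than shut.
Start: joints at [0, 0.241, 0.005, 1.335, 0, 1.571], TCP at [0.5, -0, 0.231] pointing down, gripper open.
Joint ranges: [-2.72, 2.72], [-1.05, 1.87], [-1.09, 1.28], [-1.99, 2.15], [-1.42, 1.44], [-3.14, 3.14]. Speed limits (rad/s): [2.79, 2.79, 3.14, 3.14, 3.14, 3.14].

## Interface

Orientations are given as [roll, pitch, yaw] about the fixed x, y, z axes, in that order (R = Rz(yaw) Ry(pitch) Rx(roll)).
In Python, from station import manip, get_image, get_calibration gives the robot as it stands.
- The arm moves only by the tool move_arm, never from a script. Its argument "targets" is a list of rows, each an object of numbers: "x", "y", "z": the shift along the tool's x, y, z in cm; "roll": the turn about the tool's y in degrees. In form: [{"x": .., "y": .., "z": .., "roll": ..}, ...]. A call has exactly 10 rows; each row shifts and turns the pose as measured when the row begins, along the tool's axes as they then stand; what a row does not reach is not made up. A row lasts 1/10 s, in which the tool goes at most 50 mm and 8.59 degrees, less where a joint would pass 70% of its speed; a pose out of reach is approached as far as the arm can. A call is refused whole if a number of a shift passes 5 or a number of a turn 8.59, either way. A call with a gripper value outside its range is refused whole. "grip" is the opening, from -1 (shut) to 1 (fully open), so that 0 is half open, set as the call begins (left out, the last holds). The fingers move at their own pace and stop on an object; "squeeze" is the grip in N (left out, the last holds). Time passes only in rows, so rows that do not move let the fingers close, or fill a call up. It gives the time, the measured TCP pose, the force and the opening at its end, in the units of the state.
- manip.get_obs(): the state, without advancing time (a new reading comes with each control period).
- get_image(name): name is "scene" or "side" or "wrist"; returns (picture, depth): 400x640x3 uint8, red, green, blue; 400x640 float32, m along the optical axis (not along the pixel's ray), 0 where there is no reading.
- get_calibration(name): a dict with "fov_y" (degrees; the focal length in pixels is half the picture's height over the tangent of half this angle, whatever the lens; pixels are square), "cx", "cy" (the principal point, pixels), "rvec" (rotation vector, rad) and "tvec" (3), from world to camera coordinates, as OpenCV has them; the wrist camera has in their place "hand_eye" (4x4, takes a point from camera to tool coordinates, whose origin is the TCP and whose axes are the tool frame's). Camera axes: x right, y down, z forward; pixel columns grow to the right and rows downward; lengths in m; the calibration is good to about 2 mm. The wrist camera is an equidistant fisheye: a pixel r from the principal point sees the ray r / f radians off the axis. A picture is of the moment at which its call begins: read the wrist's pose just before it. get_calibration takes no time and is no camera call.
- manip.finish_job(): hands the job in, once; it reports no verdict.
The state is a dict: "t": time; "joint_positions": joint angles; "qd": joint speeds; "tau": joint torques, N m; "ee_pos": TCP position; "eef_rot": TCP orientation; "contact_force": force on the tool from outside, world axes, zero at the start; "ft_torque": the same for the moment, N m; "grip_width": opening from 0.0 (shut) to 1.0 (fully open).
Only numpy, scipy, OpenCV 4.12 (cv2) and the standard library are available. Lean on these libraries where they do the work, as an engineer would, in place of code of your own. Each camera call takes 0.05 s, during which the arm holds its last target.

## Working session

There is one attempt and no reset: what is moved stays moved. The work goes in short steps, Python scripts to look and compute and a tool call to move; the robot and the scene stay as the last step left them, time stands still between calls to the robot, and variables do not carry over. Pictures are saved under pics/ and viewed, and the job is handed in when it is done.

Besides the shell and the picture viewer there is one more tool, called as a command line: name --argument value ..., lists and objects as JSON in quotes. move_arm: Moves the arm, as the interface text tells. Its arguments: {"type":"object","properties":{"targets":{"type":"array","items":{"type":"object","properties":{"x":{"type":"number"},"y":{"type":"number"},"z":{"type":"number"},"roll":{"type":"number"}}}},"grip":{"type":"number"},"squeeze":{"type":"number"}},"required":["targets"]}

```bash
ls; mkdir -p pics
cat > h.py <<'E'
import numpy as np, cv2
from station import manip, get_image, get_calibration
def K(c):
    f=200/np.tan(np.radians(c['fov_y'])/2); return f,c['cx'],c['cy']
def snap(n,name):
    im,d=get_image(n); np.savez('pics/%s.npz'%name,im=im,d=d); cv2.imwrite('pics/%s.png'%name,im[:,:,::-1]); return im,d
def load(name):
    z=np.load('pics/%s.npz'%name); return z['im'],z['d']
def crop(name,u0,v0,u1,v1,s,out):
    im,_=load(name); cv2.imwrite('pics/%s.png'%out,cv2.resize(im[v0:v1,u0:u1,::-1],None,fx=s,fy=s,interpolation=cv2.INTER_CUBIC))
def p3(cam,d,u,v,z=None):
    c=get_calibration(cam); f,cx,cy=K(c); R=cv2.Rodrigues(np.array(c['rvec'],float))[0]
    if z is None: z=d[v,u]
    p=np.array([(u-cx)/f*z,(v-cy)/f*z,z]); return R.T@(p-np.array(c['tvec']).ravel())
def proj(cam,P):
    c=get_calibration(cam); f,cx,cy=K(c)
    q,_=cv2.projectPoints(np.array(P,float).reshape(-1,3),np.array(c['rvec'],float),np.array(c['tvec'],float),np.array([[f,0,cx],[0,f,cy],[0,0,1]]),None); return q[:,0]
E
python3 - <<'E'
from h import *
snap('scene','s0'); snap('side','d0')
o=manip.get_obs(); print(o['t'],o['ee_pos'],o['eef_rot'],o['grip_width'],o['contact_force'])
for n in('scene','side','wrist'): print(get_calibration(n))
E
```

```text
pics
0.1 [4.99439468e-01 1.62889496e-07 2.30500383e-01] [-1.57080146e+00  1.87940279e-03  2.63385464e-06] 1.0020610152439273 [-0.81911171  0.53541454  0.03927533]
{'fov_y': 57.34377453069512, 'cx': 322.63896105583774, 'cy': 199.6598895018267, 'rvec': array([ 0.83583709,  2.65436569, -0.97944308]), 'tvec': array([ 0.41757589, -0.10543894,  1.32974068])}
{'fov_y': 43.88447136733992, 'cx': 323.38879055380664, 'cy': 201.3744458600096, 'rvec': array([ 0.93643955, -2.47592677,  1.11349562]), 'tvec': array([0.36518561, 0.36723021, 1.09540117])}
{'fov_y': 65.70646984690485, 'cx': 321.1630444316202, 'cy': 199.34375056573137, 'hand_eye': array([[ 9.99999817e-01, -3.40968210e-04, -5.00488589e-04,
        -3.80032510e-04],
       [ 3.89358066e-04, -2.70999086e-01,  9.62579526e-01,
        -1.43467096e-01],
       [-4.63840969e-04, -9.62579544e-01, -2.70998904e-01,
         6.86561584e-02],
       [ 0.00000000e+00,  0.00000000e+00,  0.00000000e+00,
         1.00000000e+00]])}
```

View pics/s0.png

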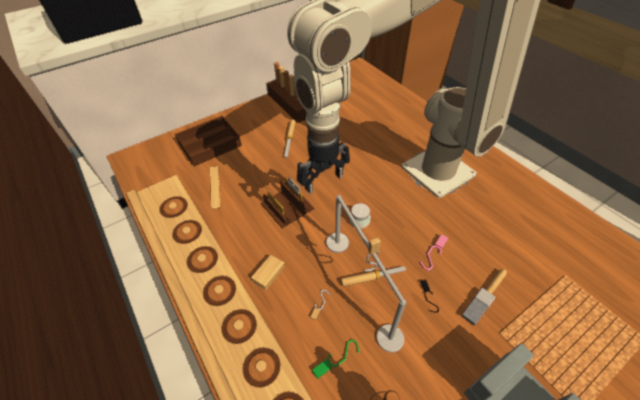

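View pics/d0.png

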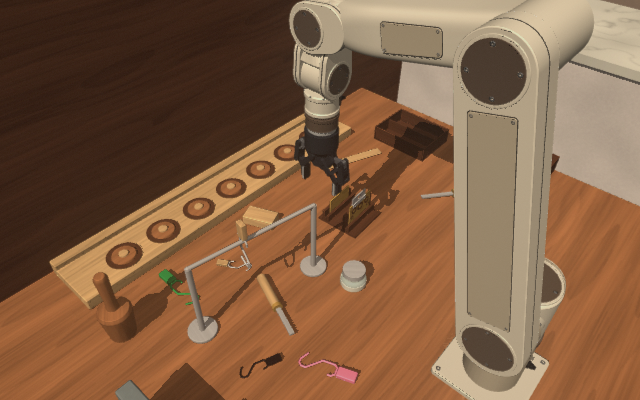

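The scene shows the rack with the template around (287,202) and the rail from (338,200) to (402,300). One wooden-handled hook hangs on the rail at about (375,248), and a smaller one lies on the bench at (318,303). The coloured hooks are pink (440,245), black (427,290) and green (335,358). I'll enlarge these.

Run:
```python
from h import *
crop('s0',250,170,430,360,4,'s0a'); 
a,_=load('s0'); b,_=load('d0')
cv2.imwrite('pics/s0a.png',cv2.resize(a[170:320,240:420,::-1],None,fx=4,fy=4,interpolation=2))
cv2.imwrite('pics/d0a.png',cv2.resize(b[170:320,200:400,::-1],None,fx=4,fy=4,interpolation=2))
```

```text
(no output)
```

View pics/s0a.png

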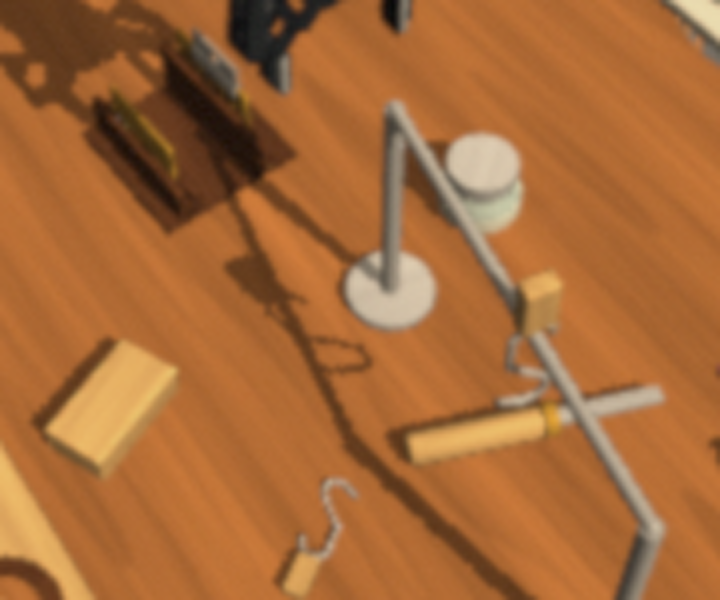

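View pics/d0a.png

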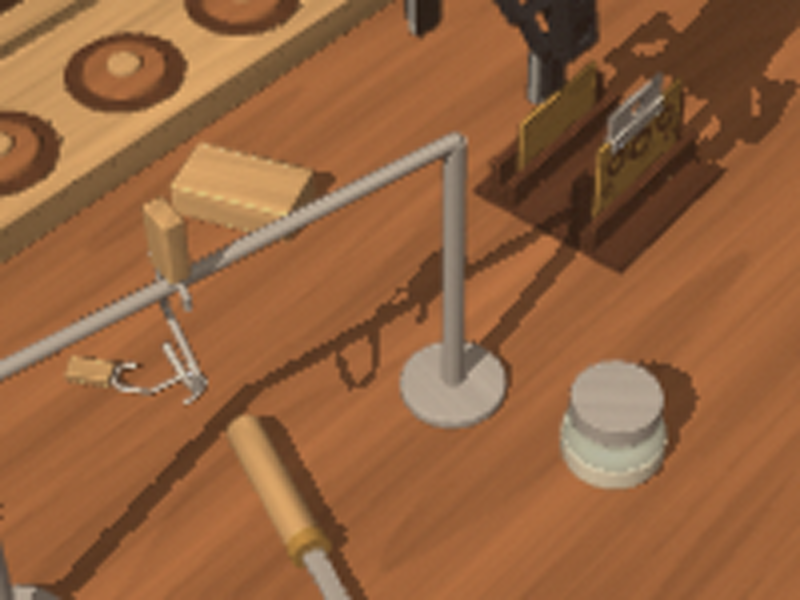

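Run:
```python
from h import *
np.set_printoptions(precision=4,suppress=True)
s,ds=load('s0'); d,dd=load('d0')
def q(cam,im,pts):
    for u,v in pts: print(cam,(u,v),p3(cam,im,u,v))
S=lambda u,v:(240+u/4,170+v/4)
for nm,pts in dict(rail=[(405,118),(440,178),(480,245),(505,285),(570,380),(610,448),(640,500),(395,112),(655,530)],handle=[(540,300),(530,285),(545,315),(540,280)],tmpl=[(215,65),(245,110)],hook=[(515,355),(530,375),(505,403)],base=[(390,300)]).items():
    for u,v in pts:
        a,b=map(lambda t:int(round(t)),S(u,v)); print(nm,a,b,p3('scene',ds,a,b))
D=lambda u,v:(200+u/4,170+v/4)
for nm,pts in dict(rail=[(440,150),(400,168),(300,217),(220,255),(100,318),(30,352)],handle=[(160,240),(178,250),(165,210)],tmpl=[(610,185),(670,140),(600,200)],strip=[(615,120),(635,108),(655,95)],hook=[(185,365),(195,385)]).items():
    for u,v in pts:
        a,b=map(lambda t:int(round(t)),D(u,v)); print('side',nm,a,b,p3('side',dd,a,b))
```

```text
rail 341 200 [0.4864 0.0595 0.2256]
rail 350 214 [0.4959 0.1103 0.2266]
rail 360 231 [0.5072 0.165  0.2251]
rail 366 241 [0.5148 0.1972 0.2276]
rail 382 265 [0.5252 0.2674 0.2254]
rail 392 282 [0.5355 0.3125 0.2265]
rail 400 295 [0.5423 0.3453 0.2272]
rail 339 198 [0.4874 0.0519 0.2271]
rail 404 302 [0.5459 0.3617 0.2268]
handle 375 245 [0.5235 0.235  0.2654]
handle 372 241 [0.527  0.2275 0.2752]
handle 376 249 [0.5186 0.2356 0.2453]
handle 375 240 [0.5206 0.2299 0.2765]
tmpl 294 186 [ 0.506  -0.1597  0.0963]
tmpl 301 198 [ 0.5034 -0.1256  0.0684]
hook 369 259 [ 0.4381  0.1438 -0.    ]
hook 372 264 [0.4447 0.1649 0.0066]
hook 366 271 [0.4712 0.1704 0.0006]
base 338 245 [0.4892 0.0562 0.0115]
side rail 310 208 [0.4797 0.0579 0.2225]
side rail 300 212 [0.486  0.0848 0.2246]
side rail 275 224 [0.5009 0.15   0.2242]
side rail 255 234 [0.512  0.2001 0.2232]
side rail 225 250 [0.5224 0.2754 0.2257]
side rail 208 258 [0.5328 0.3123 0.2238]
side handle 240 230 [0.5143 0.2365 0.2613]
side handle 244 232 [0.5085 0.2314 0.2554]
side handle 241 222 [0.5208 0.2265 0.273 ]
side tmpl 352 216 [ 0.5015 -0.1413  0.042 ]
side tmpl 368 205 [ 0.5063 -0.2239  0.0248]
side tmpl 350 220 [ 0.4965 -0.1263  0.0405]
side strip 354 200 [ 0.4998 -0.1424  0.1023]
side strip 359 197 [ 0.5037 -0.1706  0.0924]
side strip 364 194 [ 0.5041 -0.1943  0.0878]
side hook 246 261 [ 0.6293  0.1449 -0.0016]
side hook 249 266 [0.5012 0.2349 0.1561]
```

Run:
```python
from h import *
a,_=load('s0'); b,_=load('d0')
cv2.imwrite('pics/s0b.png',cv2.resize(a[170:230,255:320,::-1],None,fx=10,fy=10,interpolation=2))
cv2.imwrite('pics/d0b.png',cv2.resize(b[180:240,320:390,::-1],None,fx=10,fy=10,interpolation=2))
cv2.imwrite('pics/d0c.png',cv2.resize(b[210:280,215:275,::-1],None,fx=8,fy=8,interpolation=2))
cv2.imwrite('pics/s0c.png',cv2.resize(a[225:285,350:400,::-1],None,fx=8,fy=8,interpolation=2))
```

```text
(no output)
```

View pics/d0b.png

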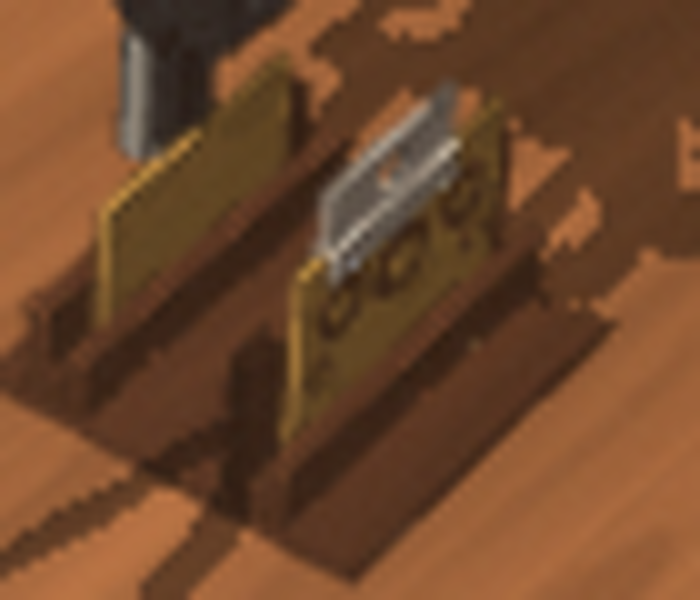

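View pics/d0c.png

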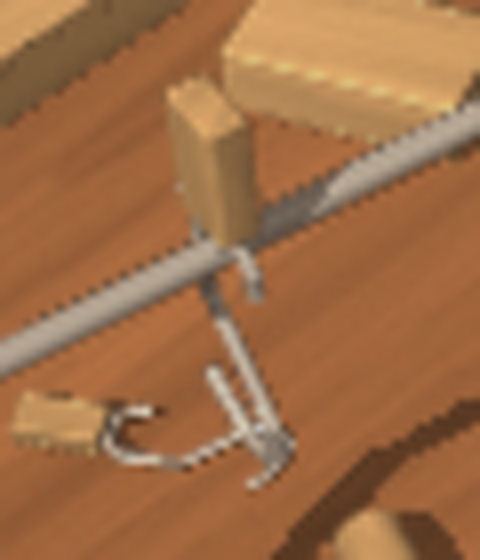

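View pics/s0c.png

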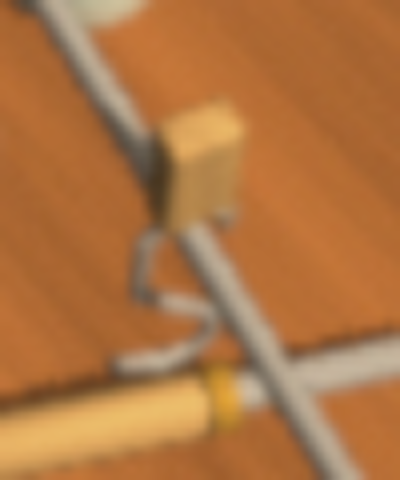

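View pics/s0b.png

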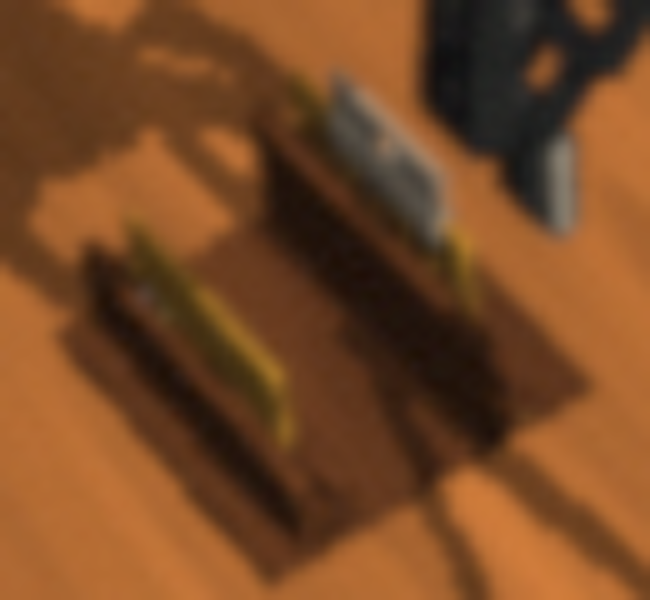

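The one meant is the wooden-handled hook hanging on the rail (scene (375,245), side (241,230)). The smaller look-alike lies on the bench (scene (318,305), side (228,263)), and the others are pink, black and green. Both crops confirm this: the hanging hook's shank and tip point away from the robot. The strip's hole shows at side ≈(359,197) and scene ≈(293,185).

```bash
cat >> h.py <<'E'
def ray(cam,u,v):
    o=p3(cam,None,u,v,0.0); e=p3(cam,None,u,v,1.0)-o; return o,e/np.linalg.norm(e)
def tri(a,b):
    o1,e1=ray('scene',*a); o2,e2=ray('side',*b)
    A=np.stack([e1,-e2],1); t=np.linalg.lstsq(A,o2-o1,rcond=None)[0]
    p,q=o1+t[0]*e1,o2+t[1]*e2; return (p+q)/2, np.linalg.norm(p-q)*1e3
def un(p,o,s): return (o[0]+(p[0]+.5)/s-.5,o[1]+(p[1]+.5)/s-.5)
E
python3 - <<'E'
from h import *
np.set_printoptions(precision=4,suppress=True)
sb=lambda *p:un(p,(255,170),10); db=lambda *p:un(p,(320,180),10)
print('hole',tri(sb(383,148),db(390,170)))
print('strip -y top',tri(sb(338,75),db(455,82)))
print('strip +y top',tri(sb(447,182),db(320,190)))
print('tmpl +y top',tri(sb(465,235),db(300,270)))
sa=lambda *p:un(p,(240,170),4); da=lambda *p:un(p,(200,170),4)
print('rail end',tri(sa(395,105),da(457,142)))
sc=lambda *p:un(p,(350,225),8); dc=lambda *p:un(p,(215,210),8)
# handle top corners: scene: left(165,140) bottom? 
s,ds=load('s0');d,dd=load('d0')
# cloud of handle: color+height
for cam,dep,im in(('scene',ds,s),('side',dd,d)):
    c=get_calibration(cam);f,cx,cy=K(c);R=cv2.Rodrigues(np.array(c['rvec']))[0]
    v,u=np.mgrid[:400,:640];P=np.stack([(u-cx)/f*dep,(v-cy)/f*dep,dep],-1)-np.array(c['tvec']).ravel();P=P@R
    def box(m,nm):
        Q=P[m]; np.save('pics/%s_%s.npy'%(nm,cam),Q); print(cam,nm,len(Q),Q.min(0),Q.max(0),Q.mean(0)); return Q
    ok=dep>0
    near=lambda a,b,r:(np.hypot(P[...,0]-a,P[...,1]-b)<r)&ok
    Q=box(near(.52,.232,.03)&(P[...,2]>.238)&(P[...,2]<.3),'handle')
    t=Q[Q[:,2]>Q[:,2].max()-.006]; print(' top',len(t),t.mean(0))
    rl=ok&(P[...,1]>.07)&(P[...,1]<.35)&(np.abs(P[...,0]-(.4865+.19*(P[...,1]-.0535)))<.03)&(P[...,2]>.2)&(P[...,2]<.235)
    Q=box(rl,'rail'); k=np.polyfit(Q[:,1],Q[:,0],1); print(' line',k, np.std(Q[:,0]-np.polyval(k,Q[:,1])))
    tm=ok&(P[...,1]>-.24)&(P[...,1]<-.1)&(np.abs(P[...,0]-.503)<.03)&(P[...,2]>.09)&(P[...,2]<.125)
    Q=box(tm,'strip');
    if len(Q)>5: print(' line',np.polyfit(Q[:,1],Q[:,0],1))
E
```

```text
hole (array([ 0.5045, -0.1694,  0.0944]), np.float64(0.09385953729430253))
strip -y top (array([ 0.5046, -0.1959,  0.1078]), np.float64(3.1368347261720855))
strip +y top (array([ 0.5024, -0.1332,  0.111 ]), np.float64(2.0586842693262772))
tmpl +y top (array([ 0.501 , -0.1263,  0.0892]), np.float64(1.287342117008355))
rail end (array([0.4814, 0.0418, 0.2206]), np.float64(1.8966115657911211))
scene handle 150 [0.5105 0.2213 0.2383] [0.534  0.2381 0.2776] [0.5242 0.2321 0.2628]
 top 56 [0.5223 0.2299 0.2753]
scene rail 456 [0.4851 0.0706 0.2005] [0.548  0.3497 0.2338] [0.521  0.2241 0.2252]
 line [0.1961 0.477 ] 0.004048753423346818
scene strip 64 [ 0.5004 -0.2213  0.0902] [ 0.5081 -0.1227  0.1144] [ 0.5049 -0.1641  0.102 ]
 line [-0.0443  0.4976]
side handle 169 [0.5041 0.2216 0.2381] [0.533  0.2388 0.2764] [0.5153 0.2325 0.261 ]
 top 58 [0.5186 0.2303 0.2736]
side rail 590 [0.4827 0.0708 0.2131] [0.5456 0.35   0.2348] [0.5149 0.2215 0.2234]
 line [0.1965 0.4714] 0.0036031134820174032
side strip 78 [ 0.4959 -0.1989  0.0903] [ 0.5063 -0.1348  0.1118] [ 0.5019 -0.1642  0.101 ]
 line [-0.0593  0.4922]
```

move_arm --targets '[{"y":-1.0,"roll":-7.9},{"y":-1.0,"roll":-7.9},{"y":-1.0,"roll":-7.9},{"y":-1.0,"roll":-7.9},{"y":-1.0,"roll":-7.9},{"y":-1.0,"roll":-7.9},{"y":-1.0,"roll":-7.9},{"y":-1.0,"roll":-7.9},{"y":0,"roll":-7.9},{"roll":-7.9}]' --grip 0.2 --squeeze 40

```text
schema error: expected keys x, y, z, roll
```

move_arm --targets '[{"x":0,"y":-1.0,"z":0,"roll":-7.9},{"x":0,"y":-1.0,"z":0,"roll":-7.9},{"x":0,"y":-1.0,"z":0,"roll":-7.9},{"x":0,"y":-1.0,"z":0,"roll":-7.9},{"x":0,"y":-1.0,"z":0,"roll":-7.9},{"x":0,"y":-1.0,"z":0,"roll":-7.9},{"x":0,"y":-1.0,"z":0,"roll":-7.9},{"x":0,"y":-1.0,"z":0,"roll":-7.9},{"x":0,"y":0,"z":0,"roll":-7.9},{"x":0,"y":0,"z":0,"roll":-7.9}]' --grip 0.2 --squeeze 40

```text
t: 1.1
ee_pos: [0.4963, -0.0, 0.3077]
eef_rot: [-1.555, 0.002, 1.435]
contact_force: [0.5, 0.3, -0.3]
grip_width: 0.597
```

```bash
cat >> h.py <<'E'
from scipy.spatial.transform import Rotation as Ro
def go(target,yawdeg=None):
    o=manip.get_obs(); R=Ro.from_euler('xyz',o['eef_rot']).as_matrix()
    d=R.T@(np.array(target)-o['ee_pos'])*100
    tx=R[:,0]; y=np.degrees(np.arctan2(tx[1],tx[0]))
    print('t %.2f pos %s rpy %s d_tool_cm %s toolx_yaw %.2f F %s M %s g %.3f'%(o['t'],np.round(o['ee_pos'],4),np.round(o['eef_rot'],4),np.round(d,2),y,np.round(o['contact_force'],2),np.round(o['ft_torque'],3),o['grip_width']))
    if yawdeg is not None: print('roll cmd', round(-(yawdeg-y),2))
E
python3 - <<'E'
from h import *
go([.520,.230,.30],78.9); print(manip.get_obs()['joint_positions'],manip.get_obs()['qd'])
E
```

```text
t 1.10 pos [ 0.4963 -0.      0.3077] rpy [-1.5546  0.0022  1.4353] d_tool_cm [23.11  0.73  0.74] toolx_yaw 82.24 F [ 0.49  0.32 -0.28] M [ 0.02  -0.023  0.054] g 0.597
roll cmd 3.34
[-6.49776948e-06  2.27994911e-01  1.85321654e-01  1.54442952e+00
 -2.26827680e-05  1.35461934e-01] [ 1.36318116e-03 -1.93914794e-03  1.31318527e-02  7.48051733e-03
  5.39551780e-04 -1.42431352e+00]
```

move_arm --targets '[{"x":2.4,"y":0,"z":0.1,"roll":0.6},{"x":2.8,"y":0,"z":0,"roll":0.6},{"x":2.8,"y":0,"z":0,"roll":0.6},{"x":2.8,"y":0,"z":0,"roll":0.6},{"x":2.8,"y":0,"z":0,"roll":0.6},{"x":2.8,"y":0,"z":0,"roll":0.4},{"x":2.8,"y":0,"z":0,"roll":0},{"x":2,"y":0,"z":0,"roll":0},{"x":0.5,"y":0,"z":0,"roll":0},{"x":0,"y":0,"z":0,"roll":0}]'

```text
t: 2.1
ee_pos: [0.5312, 0.2203, 0.3008]
eef_rot: [-1.545, 0.01, 1.373]
contact_force: [0.6, -0.6, -0.9]
grip_width: 0.595
```

Run:
```python
from h import *
go([.520,.230,.30],78.9)
snap('wrist','w1'); snap('side','d1')
```

```text
t 2.10 pos [0.5312 0.2203 0.3008] rpy [-1.5449  0.0096  1.3734] d_tool_cm [0.73 0.1  1.29] toolx_yaw 78.69 F [ 0.62 -0.61 -0.87] M [-0.054 -0.013 -0.011] g 0.595
roll cmd -0.21
```

View pics/w1.png

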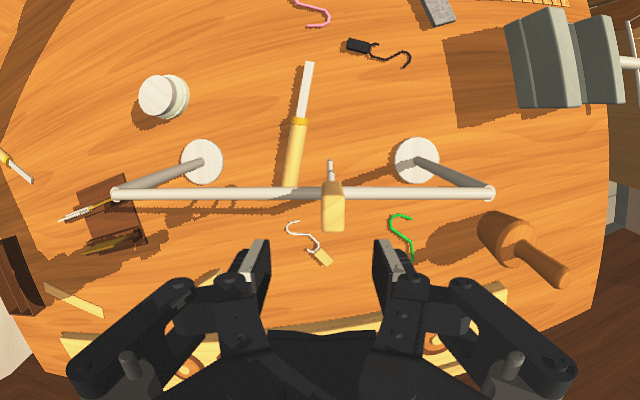

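```bash
cat >> h.py <<'E'
def wray(u,v,pose=None):
    c=get_calibration('wrist'); f,cx,cy=K(c); H=np.array(c['hand_eye'])
    dx,dy=u-cx,v-cy; r=np.hypot(dx,dy); th=r/f
    e=np.array([np.sin(th)*dx/r,np.sin(th)*dy/r,np.cos(th)])
    o=pose or manip.get_obs(); R=Ro.from_euler('xyz',o['eef_rot']).as_matrix()
    return R@H[:3,3]+np.array(o['ee_pos']), R@(H[:3,:3]@e)
def wproj(P):
    c=get_calibration('wrist'); f,cx,cy=K(c); H=np.array(c['hand_eye']); o=manip.get_obs(); R=Ro.from_euler('xyz',o['eef_rot']).as_matrix()
    q=(np.atleast_2d(P)-o['ee_pos'])@R; q=(q-H[:3,3])@H[:3,:3]
    r=np.hypot(q[:,0],q[:,1]); th=np.arctan2(r,q[:,2]); return np.stack([cx+f*th*q[:,0]/r,cy+f*th*q[:,1]/r],1)
def wz(u,v,z):
    o,e=wray(u,v); return o+e*(z-o[2])/e[2]
E
python3 - <<'E'
from h import *
np.set_printoptions(precision=1,suppress=True)
im,_=load('w1')
im=im.copy()
yv=np.array([.192,.981,0]);xv=np.array([.981,-.192,0]); c=np.array([.52,.23,.2535])
pts=[c+sx*.012*xv+sy*.007*yv+[0,0,.022] for sx in(-1,1) for sy in(-1,1)]
print(wproj(pts))
print(wproj([c-[0,0,.032]+k*yv for k in(-.1,0,.1)]))
cv2.imwrite('pics/w1a.png',cv2.resize(im[140:260,280:380,::-1],None,fx=5,fy=5,interpolation=2))
E
```

```text
[[323.9 194.2]
 [348.6 194.2]
 [324.1 234. ]
 [347.8 233.8]]
[[205.5 194. ]
 [333.5 193.2]
 [458.6 193.2]]
```

View pics/w1a.png

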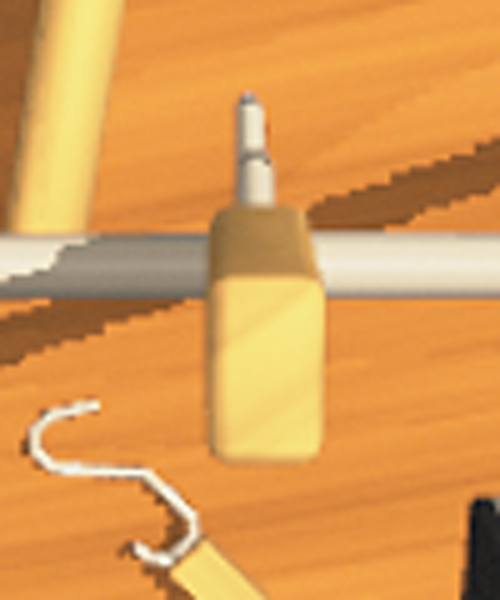

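Run:
```python
from h import *
go([.5197,.2286,.2375],78.9)
```

```text
t 2.20 pos [0.5312 0.2193 0.3011] rpy [-1.5452  0.0095  1.3718] d_tool_cm [0.75 6.38 1.14] toolx_yaw 78.60 F [ 0.31 -0.81 -0.8 ] M [ 0.042 -0.094  0.017] g 0.601
roll cmd -0.3
```

move_arm --targets '[{"x":0.3,"y":0,"z":0.5,"roll":-0.3},{"x":0.3,"y":0,"z":0.4,"roll":0},{"x":0.15,"y":0,"z":0.24,"roll":0},{"x":0,"y":1,"z":0,"roll":0},{"x":0,"y":1,"z":0,"roll":0},{"x":0,"y":1,"z":0,"roll":0},{"x":0,"y":1,"z":0,"roll":0},{"x":0,"y":1,"z":0,"roll":0},{"x":0,"y":0.5,"z":0,"roll":0},{"x":0,"y":0,"z":0,"roll":0}]'

```text
t: 3.2
ee_pos: [0.5179, 0.2251, 0.241]
eef_rot: [-1.544, 0.011, 1.372]
contact_force: [0.5, 0.4, 0.6]
grip_width: 0.602
```

Run:
```python
from h import *
go([.5197,.2286,.2375],78.9)
im,_=snap('wrist','w2')
cv2.imwrite('pics/w2a.png',cv2.resize(im[120:300,240:420,::-1],None,fx=4,fy=4,interpolation=2))
```

```text
t 3.20 pos [0.5179 0.2251 0.241 ] rpy [-1.5436  0.0113  1.3723] d_tool_cm [ 0.38  0.34 -0.11] toolx_yaw 78.63 F [0.52 0.36 0.61] M [0.013 0.053 0.029] g 0.602
roll cmd -0.27
```

View pics/w2a.png

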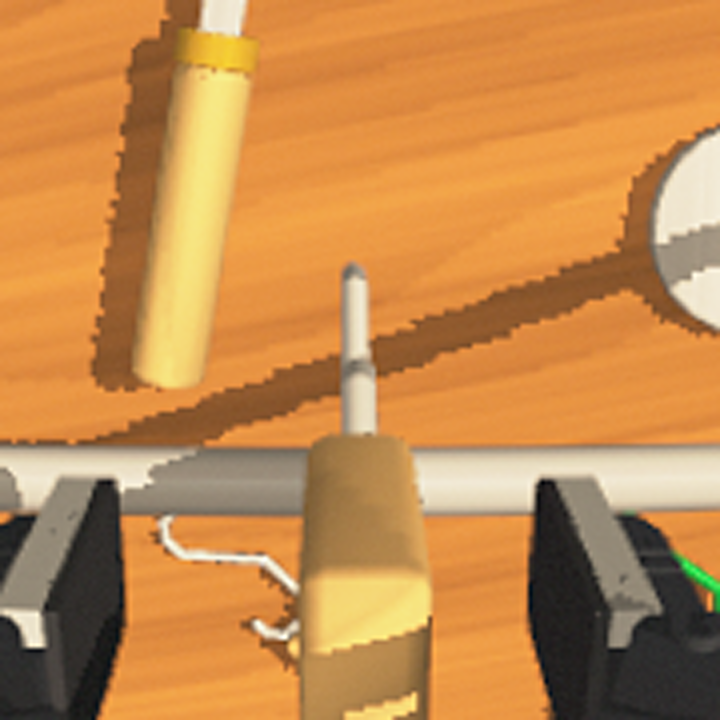

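move_arm --targets '[{"x":0.4,"y":0.3,"z":-0.1,"roll":-0.3},{"x":0,"y":0,"z":0,"roll":0},{"x":0,"y":0,"z":0,"roll":0},{"x":0,"y":0,"z":0,"roll":0},{"x":0,"y":0,"z":0,"roll":0},{"x":0,"y":0,"z":0,"roll":0},{"x":0,"y":0,"z":0,"roll":0},{"x":0,"y":0,"z":0,"roll":0},{"x":0,"y":0,"z":0,"roll":0},{"x":0,"y":0,"z":0,"roll":0}]'

```text
t: 4.25
ee_pos: [0.5212, 0.2298, 0.2402]
eef_rot: [-1.548, 0.008, 1.378]
contact_force: [-0.4, 0.8, 0.0]
grip_width: 0.599
```

Run:
```python
from h import *
go([.5197,.2286,.2375],78.9)
im,_=snap('wrist','w3')
cv2.imwrite('pics/w3a.png',cv2.resize(im[120:300,240:420,::-1],None,fx=3,fy=3,interpolation=2))
```

```text
t 4.25 pos [0.5212 0.2298 0.2402] rpy [-1.5475  0.0084  1.3781] d_tool_cm [-0.14  0.27  0.12] toolx_yaw 78.96 F [-0.38  0.75  0.02] M [-0.011  0.     0.055] g 0.599
roll cmd 0.06
```

View pics/w3a.png

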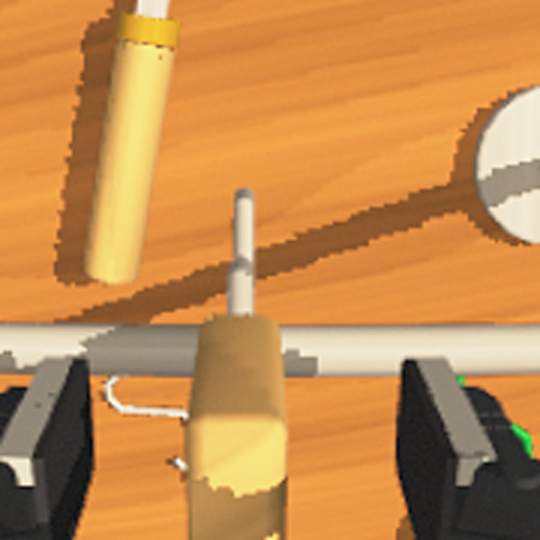

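move_arm --targets '[{"x":-0.12,"y":0.1,"z":0.1,"roll":0},{"x":0,"y":0,"z":0,"roll":0},{"x":0,"y":0,"z":0,"roll":0},{"x":0,"y":0,"z":0,"roll":0},{"x":0,"y":0,"z":0,"roll":0},{"x":0,"y":0,"z":0,"roll":0},{"x":0,"y":0,"z":0,"roll":0},{"x":0,"y":0,"z":0,"roll":0},{"x":0,"y":0,"z":0,"roll":0},{"x":0,"y":0,"z":0,"roll":0}]' --grip -1 --squeeze 40

```text
t: 5.3
ee_pos: [0.5198, 0.2287, 0.2392]
eef_rot: [-1.548, 0.008, 1.378]
contact_force: [-0.2, -0.4, 0.1]
grip_width: 0.157
```

Run:
```python
from h import *
go([.5197,.2286,.2375],78.9)
im,_=snap('wrist','w4')
cv2.imwrite('pics/w4a.png',cv2.resize(im[120:300,240:420,::-1],None,fx=3,fy=3,interpolation=2))
```

```text
t 5.30 pos [0.5198 0.2287 0.2392] rpy [-1.5476  0.0084  1.378 ] d_tool_cm [-0.01  0.17  0.01] toolx_yaw 78.96 F [-0.23 -0.39  0.08] M [-0.02  -0.049 -0.029] g 0.157
roll cmd 0.06
```

View pics/w4a.png

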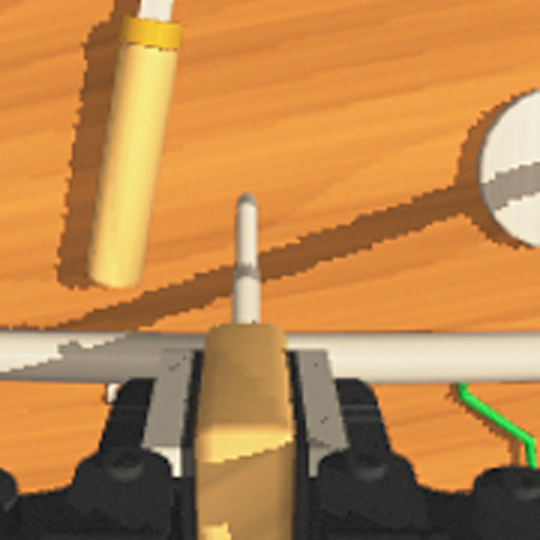

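Gripped at 13 mm wide, with the crown still on the rail; I'll use this pose as the reference for the return. Next: up 18 mm, then out along +x.

move_arm --targets '[{"x":0,"y":-0.6,"z":0,"roll":0},{"x":0,"y":-0.6,"z":0,"roll":0},{"x":0,"y":-0.6,"z":0,"roll":0},{"x":0,"y":-0.2,"z":0,"roll":0},{"x":0,"y":0,"z":0,"roll":0},{"x":0,"y":0,"z":0,"roll":0},{"x":0,"y":0,"z":0,"roll":0},{"x":0,"y":0,"z":0,"roll":0},{"x":0,"y":0,"z":0,"roll":0},{"x":0,"y":0,"z":0,"roll":0}]'

```text
t: 6.35
ee_pos: [0.5202, 0.2287, 0.2606]
eef_rot: [-1.547, 0.009, 1.378]
contact_force: [0.8, -0.4, -0.3]
grip_width: 0.16
```

Run:
```python
from h import *
go([.5198,.2287,.2572],78.96)
```

```text
t 6.35 pos [0.5202 0.2287 0.2606] rpy [-1.5469  0.0088  1.3781] d_tool_cm [-0.01  0.34  0.03] toolx_yaw 78.96 F [ 0.78 -0.39 -0.27] M [ 0.016 -0.028  0.017] g 0.160
roll cmd -0.0
```

move_arm --targets '[{"x":0,"y":0.35,"z":0,"roll":0},{"x":0,"y":0,"z":0,"roll":0},{"x":0,"y":0,"z":0,"roll":0},{"x":0,"y":0,"z":-0.8,"roll":0},{"x":0,"y":0,"z":-1.2,"roll":0},{"x":0,"y":0,"z":-1.2,"roll":0},{"x":0,"y":0,"z":-1.2,"roll":0},{"x":0,"y":-0.2,"z":-1.2,"roll":0},{"x":0,"y":-0.5,"z":-1.2,"roll":0},{"x":0,"y":-0.5,"z":-0.5,"roll":0}]'

```text
t: 7.35
ee_pos: [0.5967, 0.2135, 0.266]
eef_rot: [-1.547, 0.01, 1.379]
contact_force: [0.2, -0.2, -0.9]
grip_width: 0.159
```

Run:
```python
from h import *
go([.5198,.2287,.2572],78.96)
im,_=snap('wrist','w5'); snap('side','d5')
cv2.imwrite('pics/w5a.png',cv2.resize(im[60:300,160:480,::-1],None,fx=2.4,fy=2.4,interpolation=2))
```

```text
t 7.35 pos [0.5967 0.2135 0.266 ] rpy [-1.5467  0.0099  1.3788] d_tool_cm [0.03 1.06 7.82] toolx_yaw 79.00 F [ 0.17 -0.16 -0.87] M [ 0.003 -0.011  0.012] g 0.159
roll cmd 0.04
```

View pics/w5a.png

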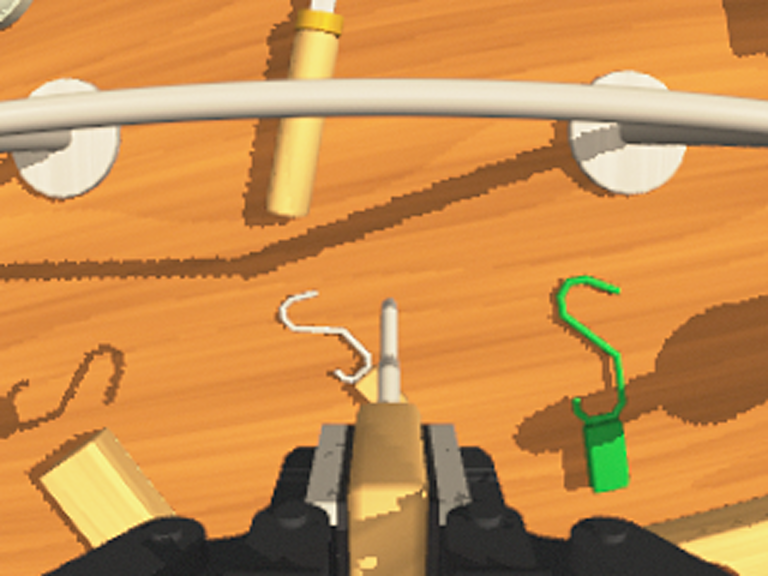

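View pics/d5.png

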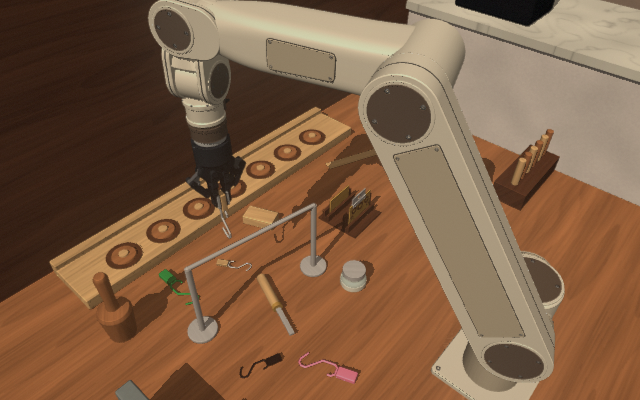

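Run:
```python
from h import *
snap('scene','s5')
go([.55,-.07,.27],93)
im,_=load('s5'); cv2.imwrite('pics/s5b.png',cv2.resize(im[170:230,255:320,::-1],None,fx=10,fy=10,interpolation=2))
im,_=load('d5'); cv2.imwrite('pics/d5b.png',cv2.resize(im[180:240,320:390,::-1],None,fx=10,fy=10,interpolation=2))
```

```text
t 7.50 pos [0.5961 0.2138 0.2662] rpy [-1.5469  0.0094  1.3789] d_tool_cm [-28.74  -0.13  -0.89] toolx_yaw 79.01 F [ 0.14 -0.09 -0.11] M [0.034 0.004 0.029] g 0.160
roll cmd -13.99
```

View pics/s5b.png

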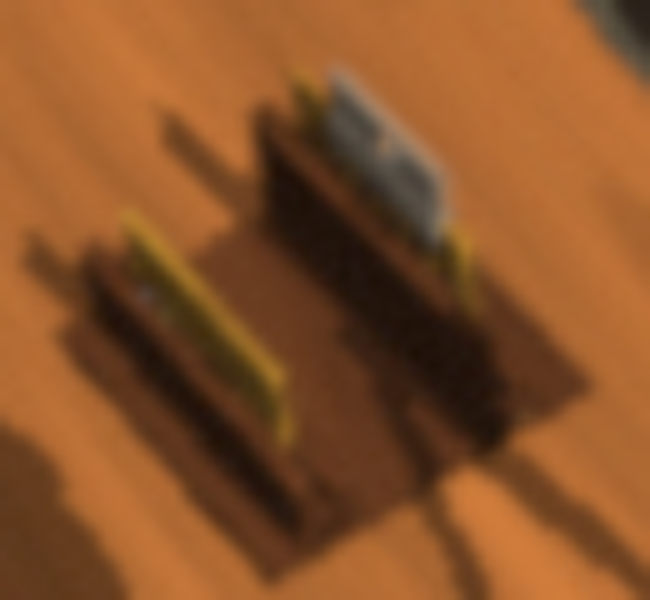

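View pics/d5b.png

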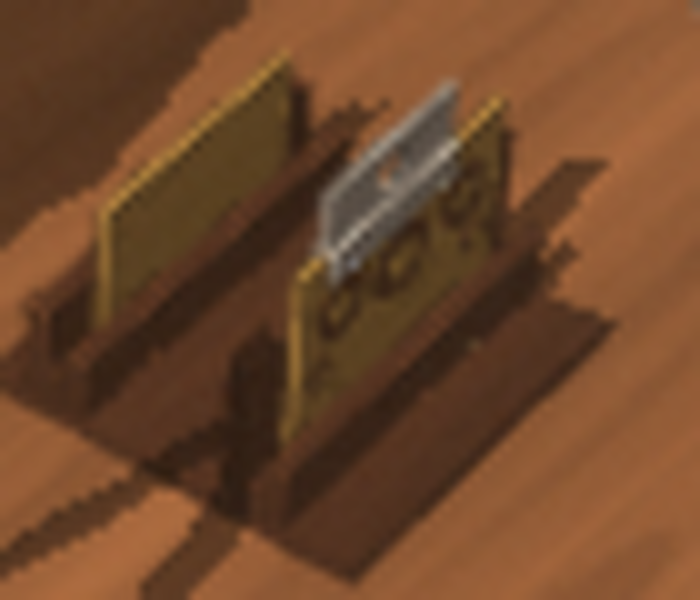

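Views agree: hole at s5b (385,145) and d5b (390,172). I'll move beside the template, turning to its yaw on the way.

move_arm --targets '[{"x":-2,"y":0,"z":-0.1,"roll":0},{"x":-3.3,"y":0,"z":-0.1,"roll":0},{"x":-3.3,"y":0,"z":-0.1,"roll":0},{"x":-3.3,"y":0,"z":-0.1,"roll":0},{"x":-3.3,"y":0,"z":0,"roll":0},{"x":-3.3,"y":0,"z":0,"roll":0},{"x":-3.3,"y":0,"z":0,"roll":0},{"x":-3.3,"y":0,"z":0,"roll":0},{"x":-2,"y":0,"z":0,"roll":0},{"x":-1,"y":0,"z":0,"roll":0}]'

```text
t: 8.5
ee_pos: [0.542, -0.0688, 0.2656]
eef_rot: [-1.544, 0.01, 1.388]
contact_force: [-0.1, 0.5, -0.9]
grip_width: 0.156
```

Run:
```python
from h import *
go([.45,-.09,.25],93)
```

```text
t 8.50 pos [ 0.542  -0.0688  0.2656] rpy [-1.5439  0.0096  1.3878] d_tool_cm [-3.74  1.83  8.62] toolx_yaw 79.51 F [-0.14  0.51 -0.93] M [ 0.009 -0.015 -0.018] g 0.156
roll cmd -13.49
```

move_arm --targets '[{"x":-0.6,"y":0.2,"z":1,"roll":-2.7},{"x":-0.6,"y":0.2,"z":1.5,"roll":-2.7},{"x":-0.6,"y":0.2,"z":1.5,"roll":-2.7},{"x":-0.2,"y":0.2,"z":1.5,"roll":-2.7},{"x":0,"y":0.2,"z":1.5,"roll":-2.5},{"x":0,"y":0.2,"z":1,"roll":0},{"x":0,"y":0,"z":0.5,"roll":0},{"x":0,"y":0,"z":0,"roll":0},{"x":0,"y":0,"z":0,"roll":0},{"x":0,"y":0,"z":0,"roll":0}]'

```text
t: 9.5
ee_pos: [0.4515, -0.0815, 0.2554]
eef_rot: [-1.545, 0.001, 1.633]
contact_force: [-0.5, 0.1, 0.7]
grip_width: 0.158
```

Run:
```python
from h import *
go([.45,-.09,.25],93)
snap('wrist','w6')
```

```text
t 9.50 pos [ 0.4515 -0.0815  0.2554] rpy [-1.5446e+00  5.0000e-04  1.6334e+00] d_tool_cm [-0.84  0.54  0.19] toolx_yaw 93.59 F [-0.49  0.06  0.73] M [ 0.032 -0.067 -0.003] g 0.158
roll cmd 0.59
```

View pics/w6.png

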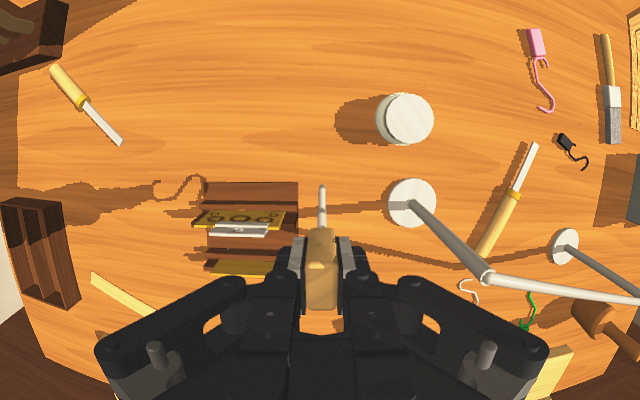

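Run:
```python
from h import *
im,_=load('w6')
cv2.imwrite('pics/w6a.png',cv2.resize(im[175:280,180:310,::-1],None,fx=6,fy=6,interpolation=2))
```

```text
(no output)
```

View pics/w6a.png

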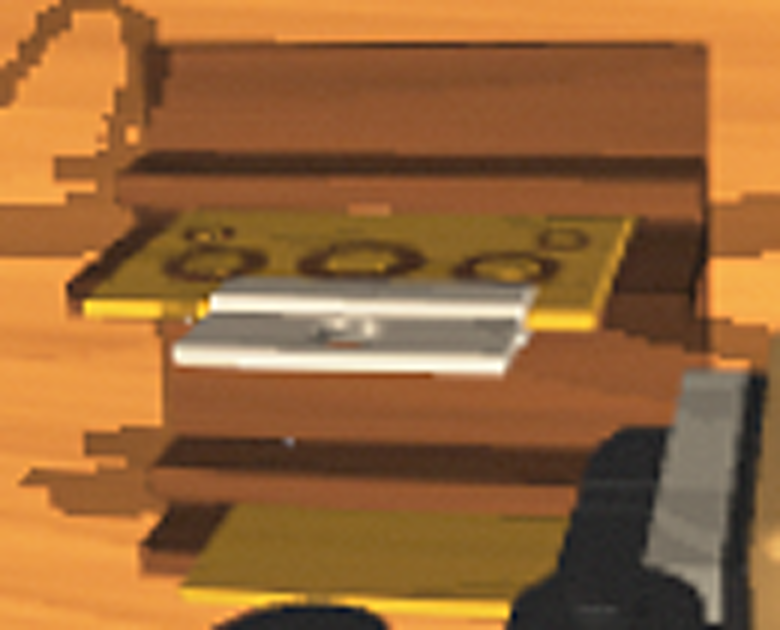

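```bash
cat > fit.py <<'E'
from h import *
from scipy.optimize import least_squares
w=lambda x,y:(180+(x+.5)/6-.5,175+(y+.5)/6-.5)
sb=lambda *p:un(p,(255,170),10); db=lambda *p:un(p,(320,180),10)
S='s';H='h'
obs=[('w',(-1.5,('s',-30),62),w(175,350)),('w',(-1.5,('s',30),62),w(507,362)),('w',(2,-50,40),w(85,312)),('w',(2,50,40),w(598,326)),('w',(0,('h',0),51),w(349,331)),
('d',(-1.5,('s',30),62),db(322,190)),('d',(-1.5,('s',-30),62),db(455,83)),('d',(0,('h',0),51),db(390,172)),('d',(-2,50,40),db(296,272)),('d',(-2,-50,40),db(503,98)),
('s',(1.5,('s',-30),62),sb(335,72)),('s',(1.5,('s',30),62),sb(446,180)),('s',(0,('h',0),51),sb(385,146)),('s',(2,50,40),sb(462,238))]
def pt(m,p):
    x,y,z=m
    if isinstance(y,tuple): y=y[1]+(p[4] if y[0]=='s' else p[5])*1
    v=np.array([x,y,z])/1e3; c,s=np.cos(p[3]),np.sin(p[3])
    return np.array([p[0]+c*v[0]-s*v[1],p[1]+s*v[0]+c*v[1],p[2]+v[2]])
def res(p):
    r=[]
    for cam,m,uv in obs:
        P=pt(m,p); q=wproj(P)[0] if cam=='w' else proj({'d':'side','s':'scene'}[cam],P)[0]
        r+=list((q-np.array(uv)))
    return np.array(r)
p0=[.503,-.165,.05,.05,0,0]
s=least_squares(res,p0,loss='soft_l1')
p=s.x; np.set_printoptions(precision=4,suppress=True)
print(p); r=res(p).reshape(-1,2)
for (c,m,_),k in zip(obs,r): print(c,m,k.round(1))
print('hole',pt((0,('h',0),51),p))
E
python3 fit.py
```

```text
[ 0.5033 -0.174   0.0468  0.0451  7.5131  6.5701]
w (-1.5, ('s', -30), 62) [ 0.2 -0.9]
w (-1.5, ('s', 30), 62) [ 0.2 -0.8]
w (2, -50, 40) [-0.2  0.7]
w (2, 50, 40) [-0.   1.4]
w (0, ('h', 0), 51) [0.1 1.1]
d (-1.5, ('s', 30), 62) [1.  0.7]
d (-1.5, ('s', -30), 62) [0.4 0.2]
d (0, ('h', 0), 51) [ 0.1 -0.6]
d (-2, 50, 40) [0.5 1. ]
d (-2, -50, 40) [ 0.7 -0.1]
s (1.5, ('s', -30), 62) [-0.3 -0.3]
s (1.5, ('s', 30), 62) [-0.7 -0.2]
s (0, ('h', 0), 51) [ 0.4 -0.3]
s (2, 50, 40) [0.3 1.1]
hole [ 0.503  -0.1674  0.0978]
```

Run:
```python
from h import *
go([.4487,-.1699,.20],92.6)
```

```text
t 9.55 pos [ 0.4516 -0.0815  0.2553] rpy [-1.5446e+00  5.0000e-04  1.6334e+00] d_tool_cm [-8.8   5.56  0.7 ] toolx_yaw 93.59 F [ 0.03 -0.63 -0.59] M [-0.013 -0.022 -0.028] g 0.159
roll cmd 0.99
```

move_arm --targets '[{"x":-1,"y":0,"z":0.1,"roll":0},{"x":-1.5,"y":0.3,"z":0.1,"roll":0},{"x":-1.5,"y":0.5,"z":0.1,"roll":0},{"x":-1.5,"y":0.8,"z":0.1,"roll":0},{"x":-1.5,"y":0.8,"z":0.1,"roll":0.5},{"x":-1,"y":0.8,"z":0.1,"roll":0.5},{"x":-0.4,"y":0.8,"z":0,"roll":0},{"x":0,"y":0.8,"z":0,"roll":0},{"x":0,"y":0.4,"z":0,"roll":0},{"x":0,"y":0,"z":0,"roll":0}]'

```text
t: 10.55
ee_pos: [0.4515, -0.1723, 0.2]
eef_rot: [-1.545, 0.002, 1.616]
contact_force: [1.0, -0.1, -1.3]
grip_width: 0.157
```

Run:
```python
from h import *
go([.4637,-.1692,.182],92.6)
im,_=snap('wrist','w7');a,_=snap('scene','s7');b,_=snap('side','d7')
cv2.imwrite('pics/s7b.png',cv2.resize(a[150:240,245:345,::-1],None,fx=7,fy=7,interpolation=2))
cv2.imwrite('pics/d7b.png',cv2.resize(b[160:250,310:410,::-1],None,fx=7,fy=7,interpolation=2))
```

```text
t 10.55 pos [ 0.4515 -0.1723  0.2   ] rpy [-1.5449e+00  1.5000e-03  1.6162e+00] d_tool_cm [ 0.26  1.77 -1.28] toolx_yaw 92.60 F [ 0.96 -0.07 -1.3 ] M [ 0.047 -0.025  0.017] g 0.157
roll cmd 0.0
```

View pics/s7b.png

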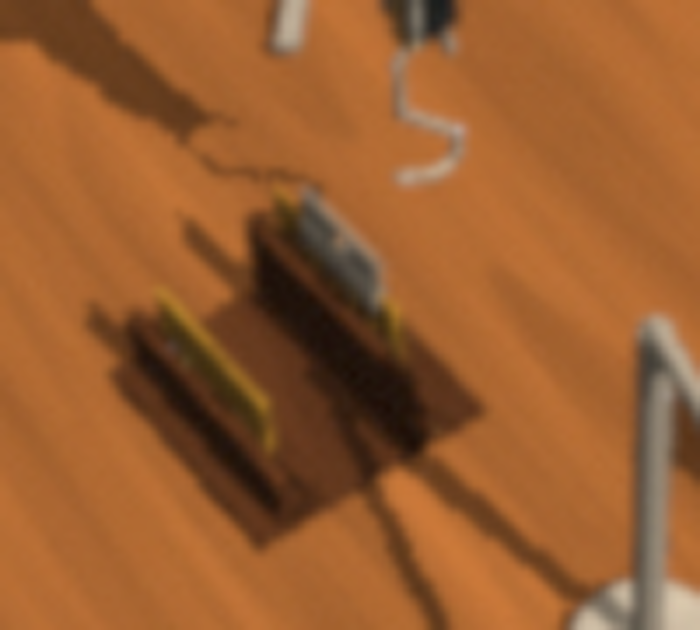

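View pics/d7b.png

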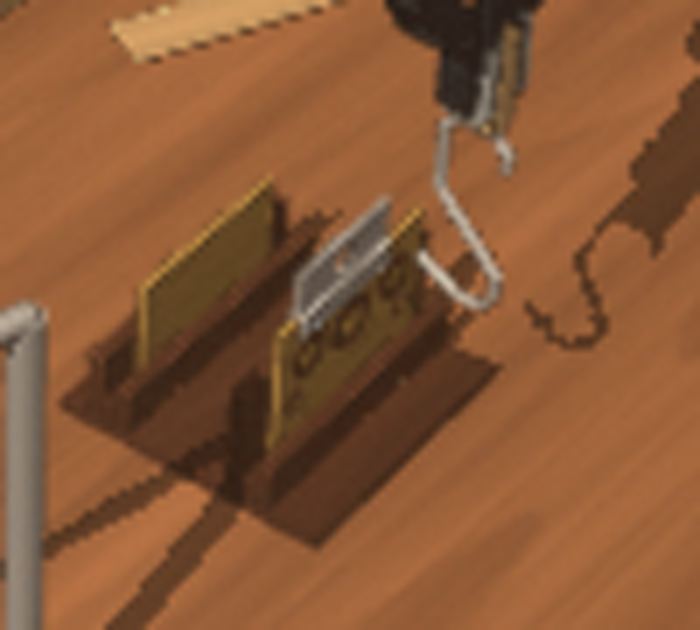

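View pics/w7.png

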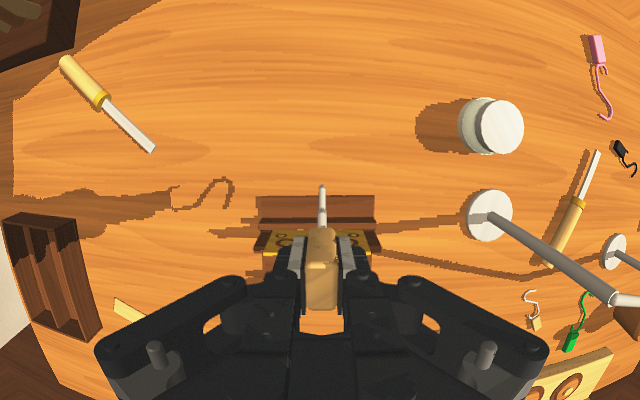

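Run:
```python
from h import *
np.set_printoptions(precision=4,suppress=True)
s7=lambda *p:un(p,(245,150),7); d7=lambda *p:un(p,(310,160),7)
o=manip.get_obs(); T=np.array(o['ee_pos'])
for a,b in [((400,179),(423,254)),((397,180),(421,253))]:
    P,e=tri(s7(*a),d7(*b)); a_=np.radians(2.6); 
    d=(P-T); print(P,e,'rel hook x,y,z mm',1e3*(d[0]*np.cos(a_)+d[1]*np.sin(a_)),1e3*(-d[0]*np.sin(a_)+d[1]*np.cos(a_)),1e3*d[2])
exp=T+np.array([.0193*np.cos(.0454),.0193*np.sin(.0454),-.0842])
print('exp',exp, (proj('scene',exp)-[245,150])*7, (proj('side',exp)-[310,160])*7)
print('hole triang', tri(s7(342,243),d7(345,262)))
H=np.array([.503,-.1674,.0978]); print((proj('scene',H)-[245,150])*7, (proj('side',H)-[310,160])*7)
```

```text
[ 0.469  -0.1708  0.1157] 2.2211659897737017 rel hook x,y,z mm 16.922918134644714 0.9149112525185451 -85.32348263370521
[ 0.4703 -0.1713  0.1152] 2.0316914480101023 rel hook x,y,z mm 18.15894707035022 0.30847710850518967 -85.80909808141584
exp [ 0.4714 -0.1716  0.1168] [[390.5145 173.1841]] [[414.8648 247.4003]]
hole triang (array([ 0.5028, -0.1686,  0.0943]), np.float64(0.1416660538758679))
[[339.4796 236.7098]] [[340.4008 253.4523]]
```

move_arm --targets '[{"x":0.3,"y":0.6,"z":0,"roll":0},{"x":0,"y":0.8,"z":0,"roll":0},{"x":0,"y":0.8,"z":0,"roll":0},{"x":0,"y":0.2,"z":-0.3,"roll":0},{"x":0,"y":0,"z":-0.5,"roll":0},{"x":0,"y":0,"z":-0.6,"roll":0},{"x":0,"y":0,"z":-0.4,"roll":0},{"x":0,"y":0,"z":-0.2,"roll":0},{"x":0,"y":0,"z":0,"roll":0},{"x":0,"y":0,"z":0,"roll":0}]'

```text
t: 11.7
ee_pos: [0.4748, -0.1677, 0.1756]
eef_rot: [-1.55, 0.003, 1.618]
contact_force: [-0.4, -0.2, -0.6]
grip_width: 0.16
```

Run:
```python
from h import *
go([.4515,-.1723,.2],92.6)
a,_=snap('scene','s8');b,_=snap('side','d8')
cv2.imwrite('pics/s8b.png',cv2.resize(a[165:215,270:330,::-1],None,fx=12,fy=12,interpolation=2))
cv2.imwrite('pics/d8b.png',cv2.resize(b[175:225,335:395,::-1],None,fx=12,fy=12,interpolation=2))
```

```text
t 11.70 pos [ 0.4748 -0.1677  0.1756] rpy [-1.5495  0.0034  1.6185] d_tool_cm [-0.36 -2.39  2.4 ] toolx_yaw 92.73 F [-0.43 -0.22 -0.6 ] M [ 0.063 -0.013 -0.005] g 0.160
roll cmd 0.13
```

View pics/s8b.png

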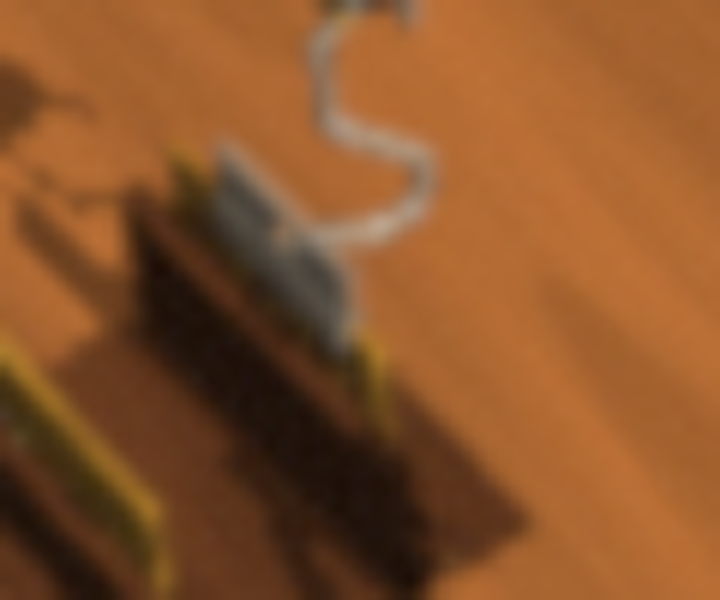

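View pics/d8b.png

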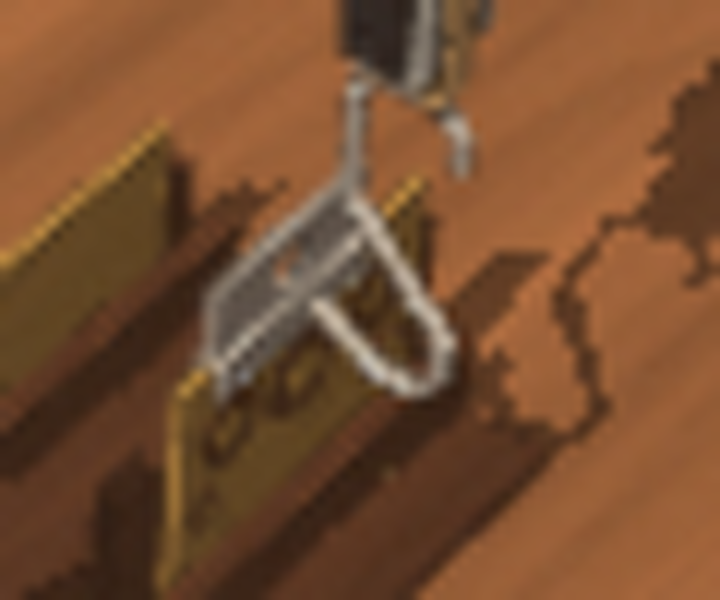

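Run:
```python
from h import *
np.set_printoptions(precision=3,suppress=True)
H=np.array([.503,-.1675,.096]); a=np.radians(2.6)
hx=np.array([np.cos(a),np.sin(a),0]);hy=np.array([-np.sin(a),np.cos(a),0]);z=np.array([0,0,1.])
J={c:np.stack([(proj(c,H+v*1e-3)-proj(c,H-v*1e-3))[0]/2 for v in(hx,hy,z)],1) for c in('scene','side')}
mv=np.array([.4748,-.1677,.1756])-np.array([.4515,-.1723,.2])
# scene tip from s7
T0=np.array([.4697,-.171,.1155])
ts=np.array(un((398,180),(245,150),7))+(proj('scene',T0+mv)-proj('scene',T0))[0]
td7=np.array(un((422,253.5),(310,160),7))+(proj('side',T0+mv)-proj('side',T0))[0]
td=np.array(un((313,302),(335,175),12)); print('tips',ts,td,td7, 'in s8b', (ts-[270,165]+.5)*12)
hs=np.array(un((283,230),(270,165),12)); hd=np.array(un((290,266),(335,175),12))
for tdd in(td,td7):
    A=np.vstack([J['scene'],J['side']]); b=np.r_[ts-hs,tdd-hd]
    x,r,_,_=np.linalg.lstsq(A,b,rcond=None); print('tip rel hole mm (hx,hy,z)',x,'res',A@x-b)
print(J)
o=manip.get_obs(); T=np.array(o['ee_pos']); tip=T+.0193*hx-.0842*z; d=(tip-np.array([.503,-.1674,.0978]))*1e3; print('model',d@hx,d@hy,d@z)
```

```text
tips [296.527 184.464] [360.625 199.708] [361.357 199.506] in s8b [324.321 239.574]
tip rel hole mm (hx,hy,z) [-9.16   4.349 -4.057] res [-0.164 -0.406 -0.213  0.313]
tip rel hole mm (hx,hy,z) [-9.924  2.51  -4.888] res [-0.271 -0.672 -0.353  0.517]
{'scene': array([[-0.259,  0.177, -0.024],
       [ 0.142,  0.182, -0.213]]), 'side': array([[-0.296, -0.21 ,  0.024],
       [-0.153,  0.185, -0.272]])}
model -9.03433842507974 0.9955582546619961 -6.409648708673221
```

Run:
```python
from h import *
np.set_printoptions(precision=1,suppress=True)
im,_=snap('wrist','w8')
cv2.imwrite('pics/w8a.png',cv2.resize(im[185:300,230:410,::-1],None,fx=4.4,fy=4.4,interpolation=2))
H=np.array([.503,-.1674,.0978]);a=np.radians(2.6);hx=np.array([np.cos(a),np.sin(a),0]);hy=np.array([-np.sin(a),np.cos(a),0])
for n,s,z,xx in(('strip front top -30',-.03,.011,-.0015),('strip +30',.03,.011,-.0015),('hole',0,0,0),('plate -y',-.0566,-.011,-.002),('plate +y',.0434,-.011,-.002)):
    q=wproj(H+s*hy+xx*hx+[0,0,z])[0]; print(n,(q-[230,185]+.5)*4.4)
o=manip.get_obs(); T=np.array(o['ee_pos']);tip=T+.0193*hx-np.array([0,0,.0842]); print('tip',(wproj(tip)[0]-[230,185])*4.4)
```

```text
strip front top -30 [222.1 282.8]
strip +30 [575.4 283.9]
hole [399.  267.4]
plate -y [ 97.1 230.5]
plate +y [633.3 233.2]
tip [402.5 204.4]
```

View pics/w8a.png

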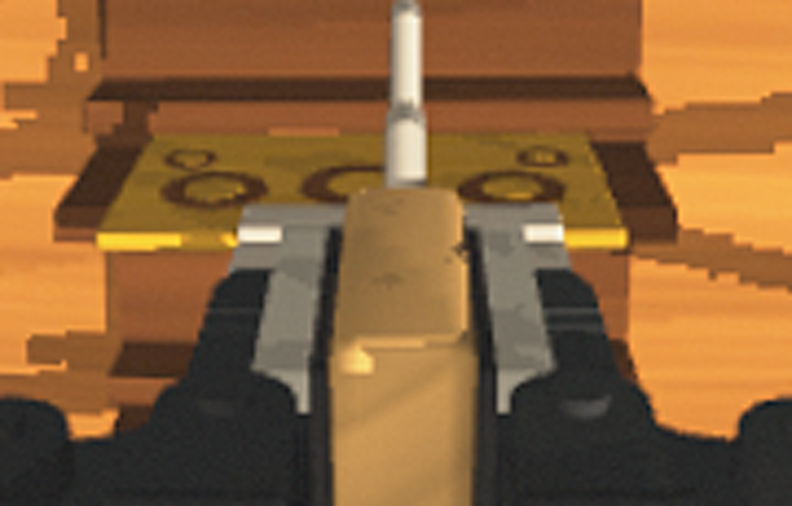

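move_arm --targets '[{"x":-0.1,"y":0,"z":0,"roll":0.1},{"x":0,"y":0,"z":0,"roll":0},{"x":0,"y":-0.14,"z":-0.24,"roll":0},{"x":0,"y":-0.14,"z":-0.24,"roll":0},{"x":0,"y":-0.14,"z":-0.24,"roll":0},{"x":0,"y":-0.14,"z":-0.24,"roll":0},{"x":0,"y":-0.14,"z":-0.24,"roll":0},{"x":0,"y":0,"z":0,"roll":0},{"x":0,"y":0,"z":0,"roll":0},{"x":0,"y":0,"z":0,"roll":0}]'

```text
t: 12.85
ee_pos: [0.4879, -0.1683, 0.1833]
eef_rot: [-1.55, 0.004, 1.616]
contact_force: [0.6, 0.1, -0.4]
grip_width: 0.156
```

Run:
```python
from h import *
go([.4748,-.1677,.1756],92.6)
a,_=snap('scene','s9');b,_=snap('side','d9')
A=cv2.resize(a[170:205,275:315,::-1],None,fx=14,fy=14,interpolation=2);B=cv2.resize(b[180:215,345:375,::-1],None,fx=14,fy=14,interpolation=2)
cv2.imwrite('pics/sd9.png',cv2.resize(np.hstack([A,B]),None,fx=.8,fy=.8))
H=np.array([.503,-.1674,.0978]);a=np.radians(2.6);hx=np.array([np.cos(a),np.sin(a),0]);hy=np.array([-np.sin(a),np.cos(a),0])
d=(np.array(manip.get_obs()['ee_pos'])+.0193*hx-[0,0,.0842]-H)*1e3; print(d@hx,d@hy,d[2])
```

```text
t 12.85 pos [ 0.4879 -0.1683  0.1833] rpy [-1.5501  0.0036  1.6162] d_tool_cm [0.12 0.8  1.29] toolx_yaw 92.60 F [ 0.6   0.12 -0.42] M [ 0.009  0.035 -0.032] g 0.156
roll cmd 0.0
4.081679185569568 -0.15405918472508948 1.2810954807119523
```

View pics/sd9.png

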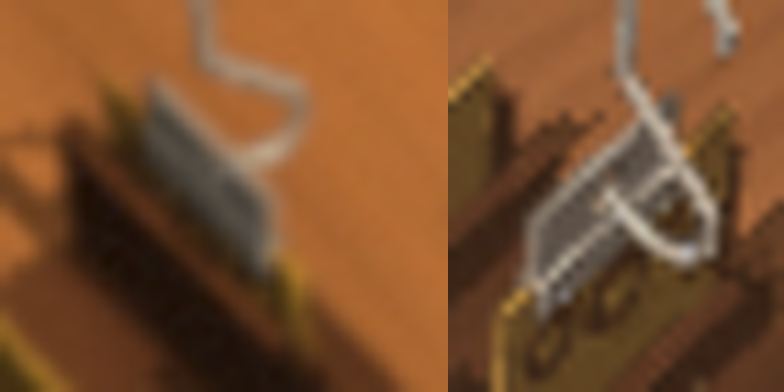

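move_arm --targets '[{"x":0,"y":-0.12,"z":-0.2,"roll":0},{"x":0,"y":-0.12,"z":-0.2,"roll":0},{"x":0,"y":-0.12,"z":-0.2,"roll":0},{"x":0,"y":0,"z":0,"roll":0},{"x":0,"y":0,"z":0,"roll":0},{"x":0,"y":0,"z":0,"roll":0},{"x":0,"y":0,"z":0,"roll":0},{"x":0,"y":0,"z":0,"roll":0},{"x":0,"y":0,"z":0,"roll":0},{"x":0,"y":0,"z":0,"roll":0}]'

```text
t: 13.95
ee_pos: [0.4941, -0.1679, 0.1869]
eef_rot: [-1.55, 0.003, 1.616]
contact_force: [-0.7, 0.6, -0.2]
grip_width: 0.156
```

```bash
cat > chk.py <<'E'
from h import *
import sys
n=sys.argv[1]
go([.4748,-.1677,.1756],92.6)
a,_=snap('scene','s'+n);b,_=snap('side','d'+n)
A=cv2.resize(a[165:210,270:315,::-1],None,fx=11,fy=11,interpolation=2);B=cv2.resize(b[175:220,340:380,::-1],None,fx=11,fy=11,interpolation=2)
cv2.imwrite('pics/sd%s.png'%n,cv2.resize(np.hstack([A,B]),None,fx=.85,fy=.85))
H=np.array([.503,-.1674,.0978]);a=np.radians(2.6);hx=np.array([np.cos(a),np.sin(a),0]);hy=np.array([-np.sin(a),np.cos(a),0])
d=(np.array(manip.get_obs()['ee_pos'])+.0193*hx-[0,0,.0842]-H)*1e3; print(d@hx,d@hy,d[2])
E
python3 chk.py 10
```

```text
t 13.95 pos [ 0.4941 -0.1679  0.1869] rpy [-1.5495  0.0034  1.616 ] d_tool_cm [0.11 1.18 1.9 ] toolx_yaw 92.59 F [-0.71  0.61 -0.21] M [ 0.018 -0.044 -0.018] g 0.156
roll cmd -0.01
10.407126634776384 -0.13190956464950482 4.972414421724302
```

View pics/sd10.png

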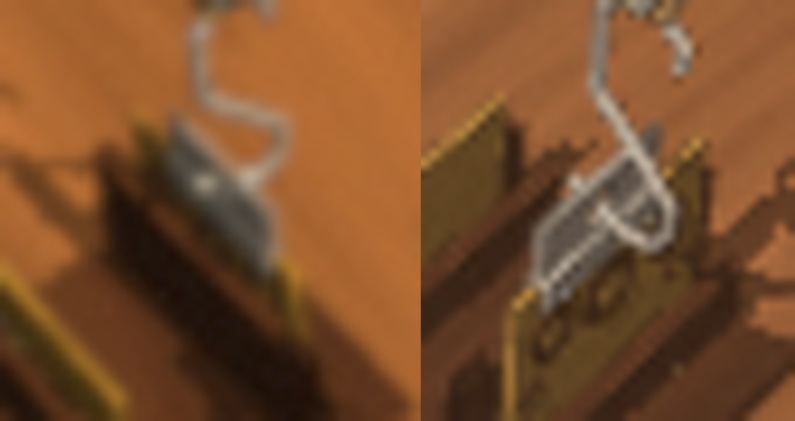

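The tip has gone through: it shows behind the strip at (205,182) on the left and above the strip at (577,182) on the right. I'll carry on along the slope.

move_arm --targets '[{"x":0,"y":-0.12,"z":-0.2,"roll":0},{"x":0,"y":-0.12,"z":-0.2,"roll":0},{"x":0,"y":-0.12,"z":-0.2,"roll":0},{"x":0,"y":-0.1,"z":-0.2,"roll":0},{"x":0,"y":-0.05,"z":-0.2,"roll":0},{"x":0,"y":0,"z":-0.1,"roll":0},{"x":0,"y":0,"z":0,"roll":0},{"x":0,"y":0,"z":0,"roll":0},{"x":0,"y":0,"z":0,"roll":0},{"x":0,"y":0,"z":0,"roll":0}]'

```text
t: 15.05
ee_pos: [0.5064, -0.1673, 0.1922]
eef_rot: [-1.55, 0.003, 1.616]
contact_force: [0.5, -0.4, -0.8]
grip_width: 0.157
```

```bash
python3 chk.py 11
```

```text
t 15.05 pos [ 0.5064 -0.1673  0.1922] rpy [-1.5496  0.0034  1.6161] d_tool_cm [0.11 1.73 3.12] toolx_yaw 92.60 F [ 0.53 -0.45 -0.77] M [-0.024 -0.026 -0.012] g 0.157
roll cmd -0.0
22.692253996068924 -0.07944529491643881 10.22098545814365
```

View pics/sd11.png

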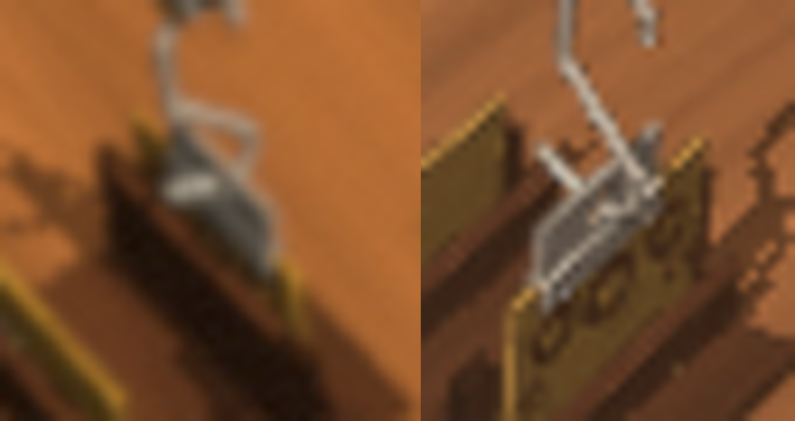

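move_arm --targets '[{"x":0,"y":-0.12,"z":0,"roll":0},{"x":0,"y":-0.12,"z":0,"roll":0},{"x":0,"y":-0.12,"z":0,"roll":0},{"x":0,"y":-0.12,"z":0.01,"roll":0},{"x":0,"y":-0.15,"z":0.01,"roll":0},{"x":0,"y":-0.15,"z":0.01,"roll":0},{"x":0,"y":-0.2,"z":0.01,"roll":0},{"x":0,"y":-0.2,"z":0.01,"roll":0},{"x":0,"y":-0.2,"z":0.01,"roll":0},{"x":0,"y":-0.2,"z":0,"roll":0}]'

```text
t: 16.15
ee_pos: [0.505, -0.1671, 0.2079]
eef_rot: [-1.547, 0.002, 1.616]
contact_force: [-0.3, 1.0, -3.1]
grip_width: 0.154
```

```bash
python3 chk.py 12
```

```text
t 16.15 pos [ 0.505  -0.1671  0.2079] rpy [-1.5465  0.0024  1.616 ] d_tool_cm [0.08 3.3  2.94] toolx_yaw 92.59 F [-0.26  0.97 -3.13] M [-0.031 -0.121  0.001] g 0.154
roll cmd -0.01
21.55977529131937 0.15050292566642043 26.172013543962674
```

View pics/sd12.png

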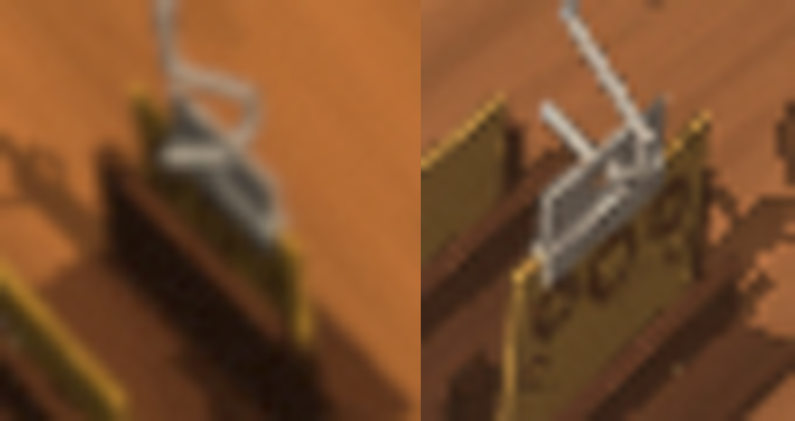

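move_arm --targets '[{"x":0,"y":-0.25,"z":0.01,"roll":0},{"x":0,"y":-0.3,"z":0.01,"roll":0},{"x":0,"y":-0.3,"z":0.0,"roll":0},{"x":0,"y":-0.3,"z":0.0,"roll":0},{"x":0,"y":-0.3,"z":0,"roll":0},{"x":0,"y":-0.3,"z":0,"roll":0},{"x":0,"y":-0.3,"z":0,"roll":0},{"x":0,"y":-0.3,"z":0,"roll":0},{"x":0,"y":-0.2,"z":0,"roll":0},{"x":0,"y":0,"z":0,"roll":0}]'

```text
t: 17.25
ee_pos: [0.5059, -0.167, 0.2363]
eef_rot: [-1.548, 0.003, 1.616]
contact_force: [-0.1, -0.5, -1.9]
grip_width: 0.158
```

```bash
python3 chk.py 13
```

```text
t 17.25 pos [ 0.5059 -0.167   0.2363] rpy [-1.5479  0.0027  1.6161] d_tool_cm [0.09 6.14 2.97] toolx_yaw 92.59 F [-0.07 -0.51 -1.87] M [ 0.019  0.002 -0.026] g 0.158
roll cmd -0.01
22.00232253827224 0.31346203959946994 53.94910024558819
```

View pics/sd13.png

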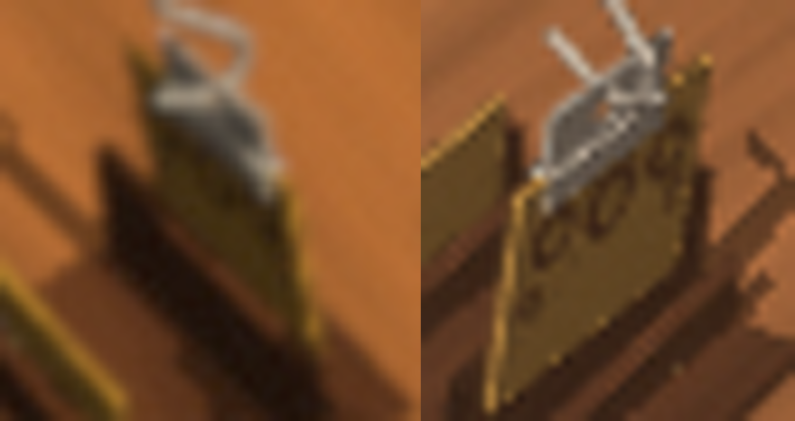

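move_arm --targets '[{"x":0,"y":-0.3,"z":0.01,"roll":0},{"x":0,"y":-0.5,"z":0.01,"roll":0},{"x":0,"y":-0.6,"z":0.0,"roll":0},{"x":0,"y":-0.6,"z":0.0,"roll":0},{"x":0,"y":-0.7,"z":0,"roll":0},{"x":0,"y":-0.7,"z":0,"roll":0},{"x":0,"y":-0.7,"z":0,"roll":0},{"x":0,"y":-0.6,"z":0,"roll":0},{"x":0,"y":-0.3,"z":0,"roll":0},{"x":0,"y":0,"z":0,"roll":0}]'

```text
t: 18.35
ee_pos: [0.507, -0.1669, 0.2912]
eef_rot: [-1.549, 0.003, 1.616]
contact_force: [0.7, 0.1, -2.5]
grip_width: 0.158
```

Run:
```python
from h import *
go([.60,-.05,.29],79)
a,_=snap('side','d14'); cv2.imwrite('pics/d14b.png',a[100:300,200:500,::-1])
```

```text
t 18.35 pos [ 0.507  -0.1669  0.2912] rpy [-1.5487  0.003   1.6161] d_tool_cm [11.25 -0.14 -9.82] toolx_yaw 92.59 F [ 0.66  0.15 -2.48] M [-0.015 -0.036 -0.024] g 0.158
roll cmd 13.59
```

View pics/d14b.png

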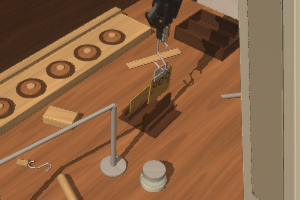

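move_arm --targets '[{"x":0,"y":0,"z":-0.3,"roll":0},{"x":0,"y":0,"z":-0.6,"roll":0},{"x":0.2,"y":0,"z":-0.9,"roll":0},{"x":0.5,"y":0,"z":-1.1,"roll":0.5},{"x":0.8,"y":0,"z":-1.2,"roll":1},{"x":1,"y":0,"z":-1.2,"roll":1},{"x":1.2,"y":0,"z":-1.2,"roll":1},{"x":1.4,"y":0,"z":-1.2,"roll":1.5},{"x":1.6,"y":0,"z":-1.2,"roll":1.5},{"x":1.6,"y":0,"z":-0.8,"roll":1.5}]'

```text
t: 19.4
ee_pos: [0.6138, -0.0789, 0.2838]
eef_rot: [-1.545, 0.005, 1.466]
contact_force: [0.8, -0.3, -2.2]
grip_width: 0.16
```

Run:
```python
from h import *
go([.60,.2135,.29],78.96)
```

```text
t 19.40 pos [ 0.6138 -0.0789  0.2838] rpy [-1.5451  0.0049  1.4663] d_tool_cm [28.93 -0.64  4.44] toolx_yaw 84.01 F [ 0.85 -0.28 -2.22] M [-0.053 -0.044 -0.005] g 0.160
roll cmd 5.05
```

move_arm --targets '[{"x":1.8,"y":0,"z":0.1,"roll":0.5},{"x":2,"y":0,"z":0.2,"roll":0.5},{"x":2,"y":0,"z":0.2,"roll":0.5},{"x":2,"y":0,"z":0.2,"roll":0.5},{"x":2,"y":0,"z":0.2,"roll":0.5},{"x":2,"y":0,"z":0.2,"roll":0.5},{"x":2,"y":0,"z":0.2,"roll":0.5},{"x":2,"y":0,"z":0.2,"roll":0.5},{"x":2,"y":0,"z":0,"roll":0},{"x":2,"y":0,"z":0,"roll":0}]'

```text
t: 20.4
ee_pos: [0.6352, 0.136, 0.2744]
eef_rot: [-1.539, 0.006, 1.395]
contact_force: [0.3, 0.9, -3.3]
grip_width: 0.158
```

Run:
```python
from h import *
go([.598,.2133,.285],78.96)
```

```text
t 20.40 pos [0.6352 0.136  0.2744] rpy [-1.5387  0.0064  1.3946] d_tool_cm [ 6.95 -0.94  5.05] toolx_yaw 79.91 F [ 0.27  0.92 -3.35] M [-0.019 -0.056 -0.026] g 0.158
roll cmd 0.95
```

move_arm --targets '[{"x":1.7,"y":0,"z":0.3,"roll":0.3},{"x":1.4,"y":0,"z":0.4,"roll":0.3},{"x":1.1,"y":0,"z":0.5,"roll":0.3},{"x":0.9,"y":0,"z":0.5,"roll":0},{"x":0.6,"y":0,"z":0.5,"roll":0},{"x":0.3,"y":0,"z":0.4,"roll":0},{"x":0.1,"y":0,"z":0.2,"roll":0},{"x":0,"y":0,"z":0.1,"roll":0},{"x":0,"y":0,"z":0,"roll":0},{"x":0,"y":0,"z":0,"roll":0}]'

```text
t: 21.4
ee_pos: [0.6173, 0.2093, 0.2722]
eef_rot: [-1.537, 0.008, 1.38]
contact_force: [0.5, 0.1, -1.5]
grip_width: 0.16
```

Run:
```python
from h import *
go([.598,.2133,.2592],78.96)
a,_=snap('side','d15'); b,_=snap('wrist','w15'); cv2.imwrite('pics/d15b.png',cv2.resize(a[150:320,150:350,::-1],None,fx=2.2,fy=2.2,interpolation=2));cv2.imwrite('pics/w15b.png',b[:,:,::-1])
```

```text
t 21.40 pos [0.6173 0.2093 0.2722] rpy [-1.5366  0.0081  1.3802] d_tool_cm [0.04 1.37 1.93] toolx_yaw 79.08 F [ 0.55  0.08 -1.48] M [-0.005 -0.072 -0.032] g 0.160
roll cmd 0.12
```

View pics/d15b.png

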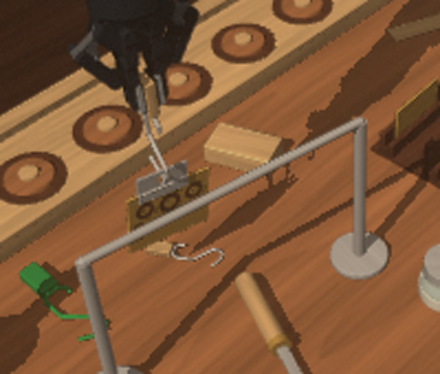

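View pics/w15b.png

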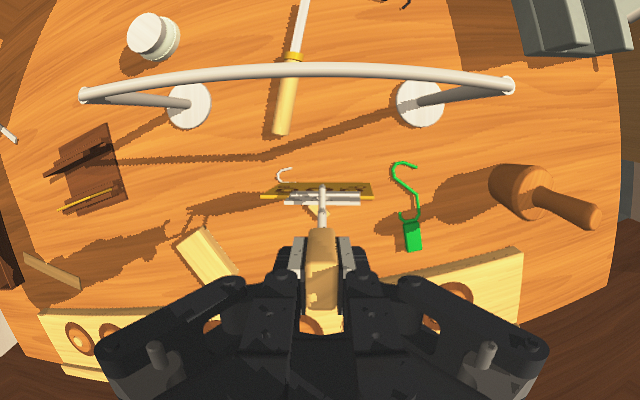

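move_arm --targets '[{"x":0,"y":0.4,"z":0.2,"roll":0},{"x":0,"y":0.5,"z":0.5,"roll":0},{"x":0,"y":0.4,"z":0.7,"roll":0},{"x":0,"y":0.1,"z":0.8,"roll":0.1},{"x":0,"y":0.03,"z":0.8,"roll":0},{"x":0,"y":0.03,"z":0.8,"roll":0},{"x":0,"y":0.02,"z":0.7,"roll":0},{"x":0,"y":0,"z":0.4,"roll":0},{"x":0,"y":0,"z":0.2,"roll":0},{"x":0,"y":0,"z":0,"roll":0}]'

```text
t: 22.5
ee_pos: [0.5641, 0.2183, 0.2572]
eef_rot: [-1.537, 0.008, 1.376]
contact_force: [0.2, 0.7, -2.2]
grip_width: 0.16
```

Run:
```python
from h import *
go([.5198,.2287,.2577],78.96)
b,_=snap('wrist','w16'); cv2.imwrite('pics/w16b.png',cv2.resize(b[60:300,180:460,::-1],None,fx=2.4,fy=2.4,interpolation=2))
```

```text
t 22.50 pos [0.5641 0.2183 0.2572] rpy [-1.5366  0.0084  1.3761] d_tool_cm [0.17 0.1  4.55] toolx_yaw 78.85 F [ 0.21  0.65 -2.16] M [-0.022 -0.042  0.015] g 0.160
roll cmd -0.11
```

View pics/w16b.png

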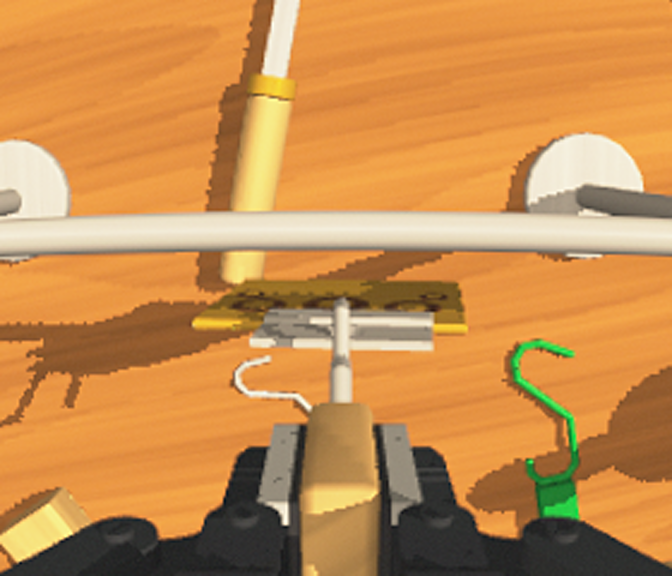

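move_arm --targets '[{"x":0.15,"y":-0.1,"z":0,"roll":0},{"x":0,"y":0,"z":0.3,"roll":0},{"x":0,"y":0.02,"z":0.5,"roll":0},{"x":0,"y":0.02,"z":0.5,"roll":0},{"x":0,"y":0.02,"z":0.5,"roll":0},{"x":0,"y":0.02,"z":0.4,"roll":0},{"x":0,"y":0.01,"z":0.2,"roll":0},{"x":0,"y":0,"z":0,"roll":0},{"x":0,"y":0,"z":0,"roll":0},{"x":0,"y":0,"z":0,"roll":0}]'

```text
t: 23.55
ee_pos: [0.5395, 0.2248, 0.2581]
eef_rot: [-1.537, 0.008, 1.376]
contact_force: [0.4, 0.4, -2.9]
grip_width: 0.162
```

Run:
```python
from h import *
go([.5198,.2287,.2577],78.96)
a,_=snap('side','d17'); cv2.imwrite('pics/d17b.png',cv2.resize(a[190:290,200:300,::-1],None,fx=6,fy=6,interpolation=2))
```

```text
t 23.55 pos [0.5395 0.2248 0.2581] rpy [-1.5372  0.0082  1.3757] d_tool_cm [-0.    0.11  2.  ] toolx_yaw 78.82 F [ 0.38  0.41 -2.89] M [-0.017 -0.067 -0.01 ] g 0.162
roll cmd -0.14
```

View pics/d17b.png

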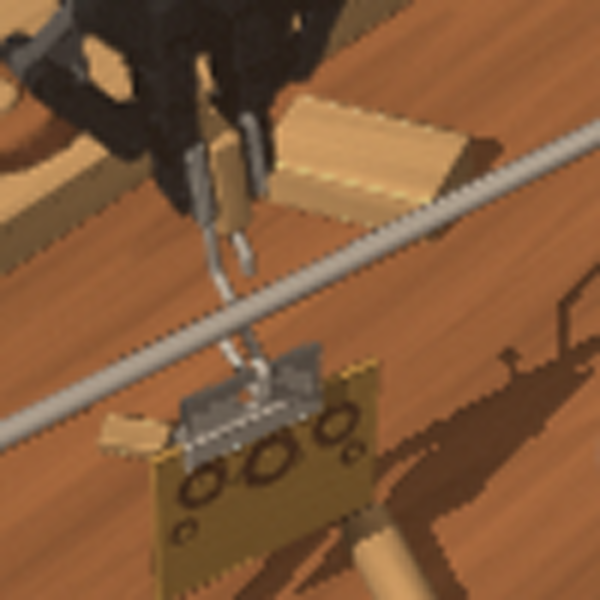

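move_arm --targets '[{"x":0,"y":0,"z":0.2,"roll":-0.1},{"x":0,"y":0.02,"z":0.3,"roll":0},{"x":0,"y":0.02,"z":0.4,"roll":0},{"x":0,"y":0.02,"z":0.4,"roll":0},{"x":0,"y":0.02,"z":0.3,"roll":0},{"x":0,"y":0.01,"z":0.2,"roll":0},{"x":0,"y":0,"z":0.1,"roll":0},{"x":0,"y":0,"z":0,"roll":0},{"x":0,"y":0,"z":0,"roll":0},{"x":0,"y":0,"z":0,"roll":0}]'

```text
t: 24.6
ee_pos: [0.5193, 0.2288, 0.2578]
eef_rot: [-1.537, 0.008, 1.377]
contact_force: [0.2, 0.1, -2.6]
grip_width: 0.152
```

Run:
```python
from h import *
go([.5198,.2287,.2392],78.96)
a,_=snap('side','d18'); cv2.imwrite('pics/d18b.png',cv2.resize(a[190:290,200:300,::-1],None,fx=6,fy=6,interpolation=2))
b,_=snap('wrist','w18'); cv2.imwrite('pics/w18b.png',cv2.resize(b[100:300,220:440,::-1],None,fx=3,fy=3,interpolation=2))
```

```text
t 24.60 pos [0.5193 0.2288 0.2578] rpy [-1.5373  0.008   1.3775] d_tool_cm [ 0.02  1.86 -0.12] toolx_yaw 78.92 F [ 0.17  0.13 -2.64] M [-0.049 -0.086 -0.018] g 0.152
roll cmd -0.04
```

View pics/d18b.png

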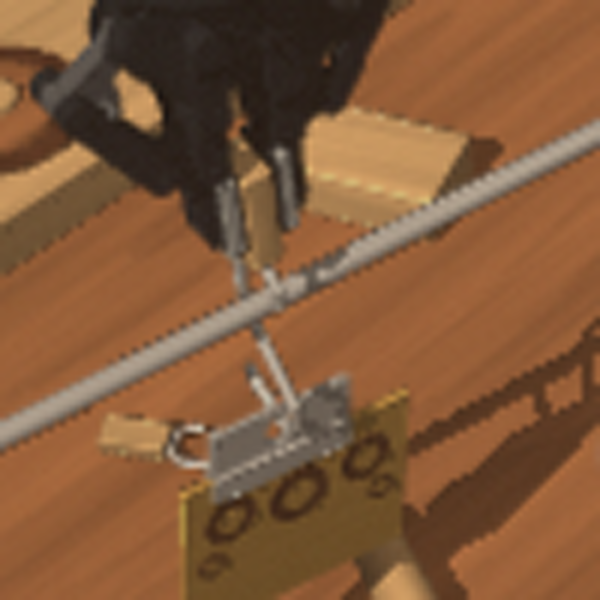

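View pics/w18b.png

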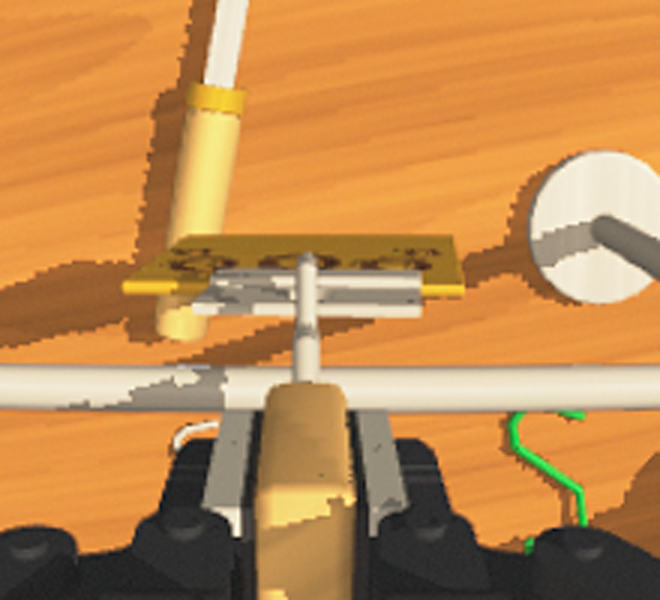

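The upper mouth now straddles the rail: tip on the robot side at (285,290), shank behind. Lowering.

move_arm --targets '[{"x":0,"y":0.2,"z":-0.1,"roll":0},{"x":0,"y":0.3,"z":0,"roll":0},{"x":0,"y":0.3,"z":-0.01,"roll":0},{"x":0,"y":0.3,"z":-0.01,"roll":0},{"x":0,"y":0.2,"z":-0.01,"roll":0},{"x":0,"y":0.1,"z":0,"roll":0},{"x":0,"y":0,"z":0,"roll":0},{"x":0,"y":0,"z":0,"roll":0},{"x":0,"y":0,"z":0,"roll":0},{"x":0,"y":0,"z":0,"roll":0}]'

```text
t: 25.7
ee_pos: [0.5202, 0.2283, 0.242]
eef_rot: [-1.537, 0.009, 1.377]
contact_force: [-0.0, -0.1, -2.7]
grip_width: 0.157
```

Run:
```python
from h import *
go([.5198,.2287,.2392],78.96)
```

```text
t 25.70 pos [0.5202 0.2283 0.242 ] rpy [-1.5366  0.0086  1.3771] d_tool_cm [0.04 0.28 0.04] toolx_yaw 78.90 F [-0.03 -0.05 -2.7 ] M [ 0.012 -0.064  0.012] g 0.157
roll cmd -0.06
```

move_arm --targets '[{"x":0,"y":0.1,"z":0,"roll":0},{"x":0,"y":0.1,"z":0,"roll":0},{"x":0,"y":0,"z":0,"roll":0},{"x":0,"y":0,"z":0,"roll":0},{"x":0,"y":0.05,"z":0,"roll":0},{"x":0,"y":0,"z":0,"roll":0},{"x":0,"y":0,"z":0,"roll":0},{"x":0,"y":0,"z":0,"roll":0},{"x":0,"y":0,"z":0,"roll":0},{"x":0,"y":0,"z":0,"roll":0}]'

```text
t: 26.7
ee_pos: [0.5202, 0.2283, 0.2395]
eef_rot: [-1.537, 0.008, 1.377]
contact_force: [0.5, -0.8, -2.1]
grip_width: 0.161
```

Run:
```python
from h import *
go([.5198,.2287,.2392],78.96)
```

```text
t 26.70 pos [0.5202 0.2283 0.2395] rpy [-1.537   0.0083  1.3772] d_tool_cm [0.03 0.03 0.05] toolx_yaw 78.91 F [ 0.49 -0.81 -2.06] M [ 0.021 -0.061  0.025] g 0.161
roll cmd -0.05
```

Nearly down, with load transfer starting. One more small step.

move_arm --targets '[{"x":0,"y":0.1,"z":0,"roll":0},{"x":0,"y":0,"z":0,"roll":0},{"x":0,"y":0,"z":0,"roll":0},{"x":0,"y":0.05,"z":0,"roll":0},{"x":0,"y":0,"z":0,"roll":0},{"x":0,"y":0,"z":0,"roll":0},{"x":0,"y":0,"z":0,"roll":0},{"x":0,"y":0,"z":0,"roll":0},{"x":0,"y":0,"z":0,"roll":0},{"x":0,"y":0,"z":0,"roll":0}]'

```text
t: 27.7
ee_pos: [0.5203, 0.2284, 0.2391]
eef_rot: [-1.538, 0.007, 1.377]
contact_force: [-0.4, 0.1, -1.1]
grip_width: 0.158
```

Run:
```python
from h import *
go([.5198,.2287,.2392],78.96)
```

```text
t 27.70 pos [0.5203 0.2284 0.2391] rpy [-1.5383  0.0074  1.3771] d_tool_cm [ 0.02 -0.01  0.06] toolx_yaw 78.90 F [-0.4   0.08 -1.12] M [-0.029  0.092  0.003] g 0.158
roll cmd -0.06
```

move_arm --targets '[{"x":0,"y":0,"z":0,"roll":0},{"x":0,"y":0,"z":0,"roll":0},{"x":0,"y":0,"z":0,"roll":0},{"x":0,"y":0,"z":0,"roll":0},{"x":0,"y":0,"z":0,"roll":0},{"x":0,"y":0,"z":0,"roll":0},{"x":0,"y":0,"z":0,"roll":0},{"x":0,"y":0,"z":0,"roll":0},{"x":0,"y":0,"z":0,"roll":0},{"x":0,"y":0,"z":0,"roll":0}]' --grip 0.2

```text
t: 28.7
ee_pos: [0.5212, 0.2288, 0.24]
eef_rot: [-1.541, 0.006, 1.377]
contact_force: [-0.7, -0.2, 0.1]
grip_width: 0.601
```

Run:
```python
from h import *
go([.5198,.2287,.2392],78.96)
b,_=snap('wrist','w19'); cv2.imwrite('pics/w19b.png',cv2.resize(b[100:300,220:440,::-1],None,fx=3,fy=3,interpolation=2))
```

```text
t 28.70 pos [0.5212 0.2288 0.24  ] rpy [-1.5407  0.0057  1.3771] d_tool_cm [-0.03  0.09  0.13] toolx_yaw 78.90 F [-0.71 -0.15  0.11] M [-0.018 -0.063 -0.011] g 0.601
roll cmd -0.06
```

View pics/w19b.png

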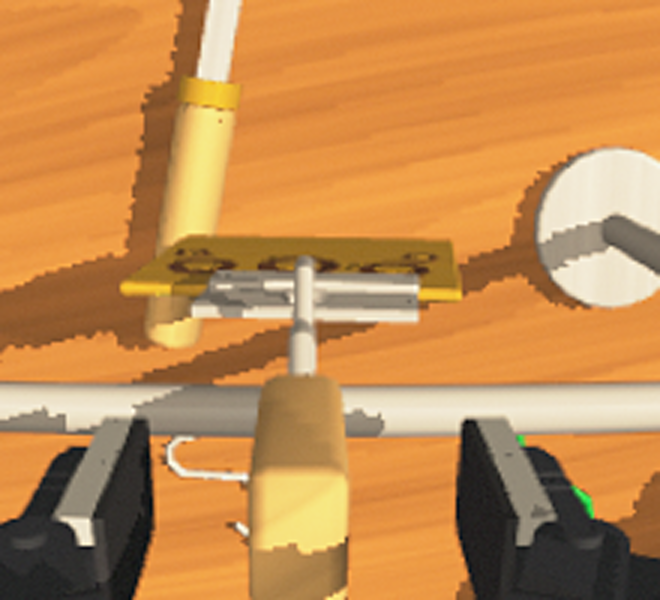

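Released cleanly, and the hook sits between the open fingers. Rising straight up.

move_arm --targets '[{"x":0,"y":-0.5,"z":0,"roll":0},{"x":0,"y":-1,"z":0,"roll":0},{"x":0,"y":-1.5,"z":0,"roll":0},{"x":0,"y":-1.5,"z":0,"roll":0},{"x":0,"y":-1.5,"z":0,"roll":0},{"x":0,"y":-1.5,"z":0,"roll":0},{"x":0,"y":-1,"z":0,"roll":0},{"x":0,"y":0,"z":0,"roll":0},{"x":0,"y":0,"z":0,"roll":0},{"x":0,"y":0,"z":0,"roll":0}]'

```text
t: 29.75
ee_pos: [0.5244, 0.2289, 0.3342]
eef_rot: [-1.545, 0.003, 1.377]
contact_force: [0.2, 0.5, -0.1]
grip_width: 0.598
```

Run:
```python
from h import *
go([.5198,.2287,.2392],78.96)
a,_=snap('side','d20');c,_=snap('scene','s20'); cv2.imwrite('pics/d20b.png',cv2.resize(a[170:310,190:340,::-1],None,fx=4,fy=4,interpolation=2))
cv2.imwrite('pics/s20b.png',cv2.resize(c[170:310,300:440,::-1],None,fx=4,fy=4,interpolation=2))
```

```text
t 29.75 pos [0.5244 0.2289 0.3342] rpy [-1.5451  0.0027  1.3771] d_tool_cm [-0.08  9.51  0.2 ] toolx_yaw 78.90 F [ 0.21  0.53 -0.07] M [-0.008  0.009 -0.005] g 0.598
roll cmd -0.06
```

View pics/d20b.png

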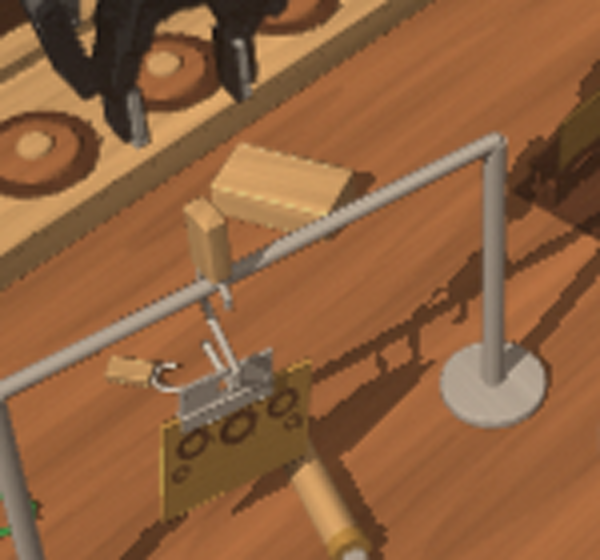

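View pics/s20b.png

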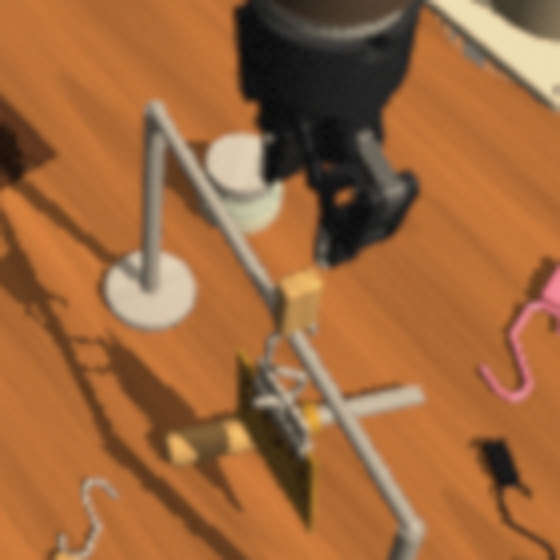

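The hook hangs upright on the rail with the template on its lower end, and the chisel and other tools are in place. I'll wait for it to come to rest and compare pictures.

move_arm --targets '[{"x":0,"y":0,"z":0,"roll":0},{"x":0,"y":0,"z":0,"roll":0},{"x":0,"y":0,"z":0,"roll":0},{"x":0,"y":0,"z":0,"roll":0},{"x":0,"y":0,"z":0,"roll":0},{"x":0,"y":0,"z":0,"roll":0},{"x":0,"y":0,"z":0,"roll":0},{"x":0,"y":0,"z":0,"roll":0},{"x":0,"y":0,"z":0,"roll":0},{"x":0,"y":0,"z":0,"roll":0}]'

```text
t: 30.85
ee_pos: [0.5235, 0.2285, 0.332]
eef_rot: [-1.541, 0.005, 1.377]
contact_force: [-0.5, -0.1, 0.3]
grip_width: 0.6
```

move_arm --targets '[{"x":0,"y":0,"z":0,"roll":0},{"x":0,"y":0,"z":0,"roll":0},{"x":0,"y":0,"z":0,"roll":0},{"x":0,"y":0,"z":0,"roll":0},{"x":0,"y":0,"z":0,"roll":0},{"x":0,"y":0,"z":0,"roll":0},{"x":0,"y":0,"z":0,"roll":0},{"x":0,"y":0,"z":0,"roll":0},{"x":0,"y":0,"z":0,"roll":0},{"x":0,"y":0,"z":0,"roll":0}]'

```text
t: 31.85
ee_pos: [0.5235, 0.2286, 0.3321]
eef_rot: [-1.541, 0.005, 1.377]
contact_force: [0.1, -0.8, -0.7]
grip_width: 0.599
```

Run:
```python
from h import *
f=[snap('side','d2%d'%i)[0].astype(int) for i in(1,2,3,4,5)]
o=load('d20')[0].astype(int)
r=np.s_[210:310,220:290]
for x in f: print(abs(x[r]-f[0][r]).mean().round(3),abs(x[r]-f[0][r]).max(), abs(x[r]-o[r]).mean().round(3))
s0=load('s0')[0].astype(int)
```

```text
0.0 0 0.861
0.823 24 0.861
0.835 29 0.849
0.842 23 0.836
0.85 29 0.822
```

Run:
```python
from h import *
f=[load('d2%d'%i)[0].astype(float) for i in(0,1,2,3,4,5)]
for r in (np.s_[210:310,220:290],np.s_[300:380,300:370]):
    print([abs(a[r]-b[r]).mean().round(3) for a,b in zip(f,f[1:])])
g=lambda a:cv2.cvtColor(a.astype(np.uint8),cv2.COLOR_RGB2GRAY).astype(np.float32)[250:300,228:270]
for a in f[1:]: print(cv2.phaseCorrelate(g(f[0]),g(a)))
print(manip.finish_job())
```

```text
[np.float64(0.861), np.float64(0.823), np.float64(0.834), np.float64(0.827), np.float64(0.831)]
[np.float64(0.803), np.float64(0.788), np.float64(0.793), np.float64(0.81), np.float64(0.806)]
((0.5433085058554035, 0.0003206396501802544), 1.0003075490527682)
((0.5604225606398039, 0.002979692557335767), 1.004417264726427)
((0.5232775765800426, -0.007733685473919394), 1.0051564978228675)
((0.5374671088405982, -0.00010925801437267069), 1.0032228237787884)
((0.5097341891247247, 0.005181319731153877), 1.0046352132161458)
the job is handed in; nothing more can be done
None
```

The job is done and handed in at about 32 s of the 72 s allowed; no verdict is reported.

I took the larger wooden-handled S-hook off the rail and fed its lower tip through the strip's hole along the tip's 30° slope. I then lifted the template out of its rack and hung hook and template back at the same spot on the rail.

**Last checks:**
- **Position:** side and scene pictures show the hook upright on the rail, with the template on its lower end. The crown landed at the grasp height, within about 0.5 mm sideways of where it started.
- **Stillness:** pictures over the last 2 s differ only at the background noise level. A shift check gave no change between frames; its constant 0.5 px offset also appears on unmoved frames, so it is an artefact of the method.
- **Forces:** wrist readings, taken only between moves, stayed under about 3.5 N throughout. They came back to about zero once the gripper let go.
- **Other tools and clearance:** the chisel, wax and offcut looked unmoved in the last crops. I did not measure them, and the rule and spare were not fully in view. The gripper ended about 10 cm above its release height, touching nothing.

**Disagreement:** the cameras differed on the hole's position relative to the tip by up to about 3 mm sideways. I trusted the wrist camera there, and the tip passed through with no noticeable force.

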